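# Change the sample jars in the bench imager

## Robot

A 6-joint arm with a two-finger parallel gripper is mounted at the origin on the work surface. World frame = base frame: x ahead of the robot, y to its left, z up, the work surface at z = 0. Lengths are in m, angles in rad, forces in N, time in s.
With the tool pointing down it reaches from about 0.3 to 0.775 m from the base axis. Payload 14.6 kg.
Tool frame: the origin (TCP) lies between the finger pads; the fingertips stand 19 mm ahead of it and the grasp point (between the pads) is the TCP (ctrl.finger_overhang is the distance from the TCP to the fingertips, in m); z points along the fingers, y is the direction in which the jaws open and shut (so a half turn about z gives the same grasp; the last joint's range is limited). The gripper opens to 94 mm and grips with 3 to 60 N. Pads are 16 mm wide; open, the fingers measure 119 mm over their backs; the gripper's body (75 mm by 177 mm) begins 78 mm behind the grasp point.
Start: joints at [1.235, 0.3, 1.521, -0, 1.321, -0.067], TCP at [0.146, 0.53, 0.224] pointing down, gripper open.
Joint ranges: [-3.03, 3.03], [-0.79, 2.21], [0.23, 2.52], [-1.04, 4.18], [0, 3.07], [-2.55, 2.55]. Speed limits (rad/s): [2.22, 2.22, 2.57, 3.14, 3.14, 3.14].

## Interface

Orientations are given as [roll, pitch, yaw] about the fixed x, y, z axes, in that order (R = Rz(yaw) Ry(pitch) Rx(roll)).
In Python, from station import ctrl gives the robot as it stands.
- The arm moves only by the tool send_rows, never from a script. Its argument "series" is a list of rows, each a list of 7 numbers: the turn, a rotation vector about the tool's x, y, z in degrees, then the shift along the tool's x, y, z in m, then the gripper's target within -1 to 1 (fully open at 1, half-way at 0, shut at -1). A call has 1 to 8 rows; each row is the pose to reach, as a shift and turn from the pose commanded when the call began, along the tool's axes at that moment; what a row does not reach only later rows make up. A row lasts 1/10 s, in which the tool goes at most 50 mm and 8.59 degrees, less where a joint would pass 70% of its speed; a pose out of reach is approached as far as the arm can. A call with a gripper value outside its range is refused whole. The fingers move at their own pace and stop on an object; "force" is the grip in N (left out, the last holds). Time passes only in rows, so rows that repeat a pose let the fingers close. It gives the time, the measured TCP pose, the force and the opening at its end, in the units of the state.
- ctrl.get_obs(): the state, without advancing time (a new reading comes with each control period).
- ctrl.camera(name): name is "scene" or "side" or "wrist"; returns a dict with "pixels" (420x560x3 uint8, red, green, blue), "z_map" (420x560 float32, m along the optical axis (not along the pixel's ray), 0 where there is no reading), "fov_y" (degrees; the focal length in pixels is half the picture's height over the tangent of half this angle, whatever the lens; pixels are square), "cx", "cy" (the principal point, pixels), "R" (3x3) and "t" (3): a world point X has camera coordinates R X + t. Camera axes: x right, y down, z forward; pixel columns grow to the right and rows downward; lengths in m; the calibration is good to about 2 mm. A picture is of the moment at which its call begins.
- ctrl.hand_in(): hands the job in, once; it reports no verdict.
The state is a dict: "time_s": time; "qpos": joint angles; "joint_vel": joint speeds; "tau": joint torques, N m; "ee_pos": TCP position; "eef_rot": TCP orientation; "force": force on the tool from outside, world axes, zero at the start; "moment": the same for the moment, N m; "grip_width": finger opening in m.
Only numpy, scipy, OpenCV 4.12 (cv2) and the standard library are available. Lean on these libraries where they do the work, as an engineer would, in place of code of your own. Each camera call takes 0.05 s, during which the arm holds its last target.

## Task

Change the samples in the imager: lift the clear hood until it stays open by itself, stand every finished jar (blue cap) upright in the blue tray, and stand every new jar (red cap) upright on the bright stage plate, wholly on the plate. When all are in place with the hood open, shut the hood fully. Leave the yellow-capped jar and everything else on the bench where it is.

Things in the scene. Friction and masses are not known exactly. Their poses are not given: they have to be found in the camera images.
- imager: Bench imaging station: a white plinth 260 mm (x) by 360 mm (y), 40 mm high, standing on the bench; its front, with the hood's handle, looks to its own -x, towards the robot. Fixed. Origin at the centre of its underside; z up, x to its rear.
- stage (a point): Centre of the bright stage plate on top of the plinth, at its surface, 40 mm above the bench; axes parallel to the imager's. The plate is flat and flush, 140 mm (x) by 290 mm (y), with a black border.
- hood (a joint): Angle of the clear hood (blue edges, 200 mm deep, 330 mm wide, 75 mm high, 0.6 kg, 4 mm walls, open underneath and at the rear, with a spring strut along its left side), hinged along the rear of the plinth; 0 = shut over the plate, 1.5 = fully open, tipped up and back. An over-centre spring pulls it shut below about 0.95 rad and open above that; lifting it from shut takes about 5 N at the handle, starting it shut from fully open about 3 N.
- hood_handle (a point): Middle of the hood's handle: a round steel bar of 12 mm diameter and 130 mm length, parallel to the hinge, standing 42 mm (bar axis to wall face) off the hood's front wall on a 10 mm post near each end (60 mm either side of the middle). It moves with the hood; shut, it is 94 mm above the bench and 23 mm below the hood's top.
- hood_hinge (a point): Middle of the hood's hinge line, 42 mm above the bench. In its frame (which turns with the hood) y runs along the hinge line, x away from the handle; the handle is at x = -242 mm, z = +52 mm. Opening is a positive turn about y: the handle rises and goes back.
- mat: Dark rubber bench mat, 200 mm (x) by 160 mm (y), 3 mm thick, fixed, where the jars wait. Origin at the centre of its underside.
- tray: Blue return tray, 200 mm (x) by 160 mm (y), flat floor 6 mm above the bench, rim 4 mm wide and 12 mm high above the bench. Fixed. Origin at the centre of its underside.
- tray_floor (a point): Centre of the tray's floor, at its surface; axes parallel to the tray's.
- new0: RED cap: a new sample, waiting on the dark mat at the start. Round white plastic jar, diameter 50 mm, straight-sided, 55 mm tall with its cap (cap diameter 49 mm, the top 16 mm), about 110 g. Origin at the centre of its underside, z up through the cap. Two or three of these are present; None if absent.
- new1: RED cap: a new sample, waiting on the dark mat at the start. Round white plastic jar, diameter 50 mm, straight-sided, 55 mm tall with its cap (cap diameter 49 mm, the top 16 mm), about 110 g. Origin at the centre of its underside, z up through the cap. Two or three of these are present; None if absent.
- new2: RED cap: a new sample, waiting on the dark mat at the start. Round white plastic jar, diameter 50 mm, straight-sided, 55 mm tall with its cap (cap diameter 49 mm, the top 16 mm), about 110 g. Origin at the centre of its underside, z up through the cap. Two or three of these are present; None if absent.
- done0: BLUE cap: a finished sample, on the stage plate under the hood at the start. Round white plastic jar, diameter 50 mm, straight-sided, 55 mm tall with its cap (cap diameter 49 mm, the top 16 mm), about 110 g. Origin at the centre of its underside, z up through the cap. Both are always present.
- done1: BLUE cap: a finished sample, on the stage plate under the hood at the start. Round white plastic jar, diameter 50 mm, straight-sided, 55 mm tall with its cap (cap diameter 49 mm, the top 16 mm), about 110 g. Origin at the centre of its underside, z up through the cap. Both are always present.
- ref_jar: YELLOW cap: reference jar on the dark mat among the new samples, not to be moved. Round white plastic jar, diameter 50 mm, straight-sided, 55 mm tall with its cap (cap diameter 49 mm, the top 16 mm), about 110 g. Origin at the centre of its underside, z up through the cap. 
- beaker: Glass beaker, 60 mm across, 80 mm high; a bystander on the bench, to be left alone. Origin at the centre of its underside.
- reagent: Amber glass bottle, 60 mm across, 160 mm high; a bystander on the bench, to be left alone. Origin at the centre of its underside.
- dish: Clear flat dish, 60 mm across, 14 mm high; a bystander on the bench, to be left alone. Origin at the centre of its underside.
- marker: Black marker pen with red end, 110 x 12 x 12 mm, lying; a bystander on the bench, to be left alone. Origin at the centre of its underside.
- steel_cup: Steel cylinder, 48 mm across, 50 mm high; a bystander on the bench, to be left alone. Origin at the centre of its underside.

How it is judged:
By the outcome, as a careful person would: the job done as asked, in the order asked, and still so for the second after the job is handed in, with the robot touching nothing.
Of new0, new1, new2 only 2 to 3 are there at a start; the rules pass over those that are not, and their reading is None.
At some moment in a run one of new0, new1, new2 may be knocked a few centimetres aside while the robot is not near it.
It also fails if it takes over 210 s, if anything falls off the work surface, if the arm or the gripper's body presses on something with over 40 N, if the wrist force passes 120 N, or if a joint passes its speed limit or range.

## Working session

There is one attempt and no reset: what is moved stays moved. The work goes in short steps, Python scripts to look and compute and a tool call to move; the robot and the scene stay as the last step left them, time stands still between calls to the robot, and variables do not carry over. Pictures are saved under pics/ and viewed, and the job is handed in when it is done.

Besides the shell and the picture viewer there is one more tool, called after ">>>" by a JSON object that holds its "api" and its "payload", one argument or row to a line. send_rows: Moves the arm, as the interface text tells. Its arguments: {"type":"object","properties":{"series":{"type":"array"},"force":{"type":"number"}},"required":["series"]}

```bash
mkdir -p pics; ls; cat > h.py <<'E'
import numpy as np, cv2
from station import ctrl
def shot(name,fn):
    c=ctrl.camera(name); cv2.imwrite('pics/'+fn+'.png',c['pixels'][:,:,::-1]); np.savez('pics/'+fn+'.npz',**{k:np.array(v) for k,v in c.items()}); return c
def pts(c):
    f=210/np.tan(np.radians(c['fov_y'])/2); z=c['z_map']; v,u=np.mgrid[0:420,0:560]
    P=np.stack([(u-c['cx'])/f*z,(v-c['cy'])/f*z,z],-1)
    W=(P-np.array(c['t']))@np.array(c['R']); W[z==0]=np.nan; return W
E
python3 - <<'E'
from h import *
print({k:np.round(v,3) for k,v in ctrl.get_obs().items()})
for n in ('scene','side','wrist'):
    c=shot(n,n+'0'); print(n,c['fov_y'],np.round(-np.array(c['R']).T@np.array(c['t']),3))
print([a for a in dir(ctrl) if a[0]!='_'])
E
```

```text
pics
{'time_s': np.float64(0.0), 'qpos': array([ 1.235,  0.3  ,  1.522, -0.   ,  1.321, -0.067]), 'joint_vel': array([ 0.002, -0.001, -0.002,  0.001, -0.001, -0.001]), 'tau': array([ 1.0000e-03, -5.3179e+01, -3.5276e+01,  7.1000e-02,  2.4000e-02,
       -0.0000e+00]), 'ee_pos': array([0.146, 0.53 , 0.224]), 'eef_rot': array([-3.14 , -0.   ,  2.873]), 'force': array([ 0.487,  0.738, -0.256]), 'moment': array([-0.033,  0.014, -0.023]), 'grip_width': np.float64(0.094)}
scene 43.9432868252676 [ 1.437 -0.145  0.843]
side 55.7626553133149 [ 0.151 -0.549  0.673]
wrist 68.47171014357738 [0.069 0.553 0.385]
['MotionError', 'camera', 'finger_overhang', 'get_obs', 'hand_in']
```

View pics/scene0.png

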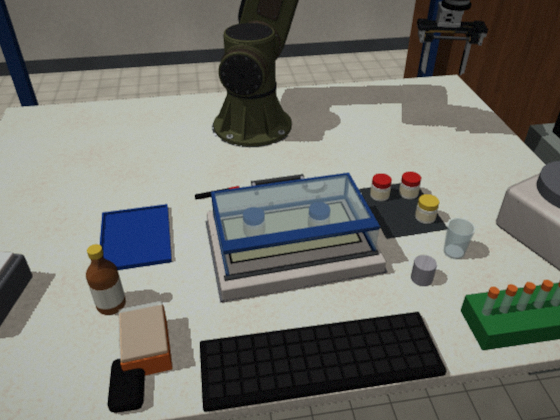

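View pics/side0.png

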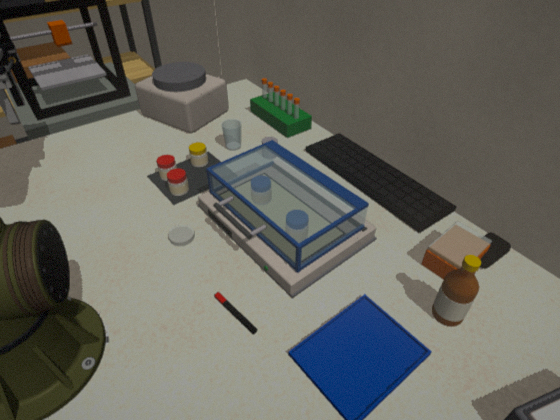

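View pics/wrist0.png

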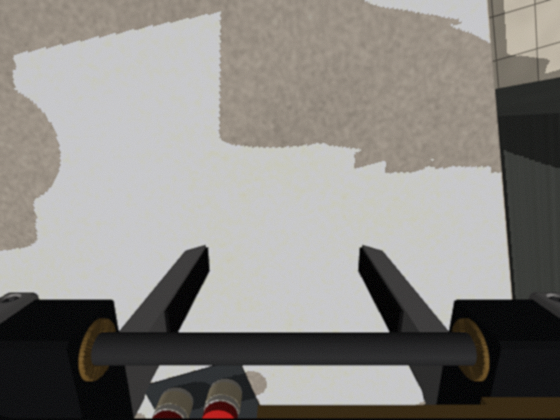

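The scene view shows two red caps near (381,181) and (410,179), and the yellow cap at (428,203). Two blue caps are under the hood at (254,215) and (319,210). The tray is around (137,237), and the handle is at about (278,180). Next I'll measure these.

```bash
cat >> h.py <<'E'
def blobs(c,amin=25):
    W=pts(c); hsv=cv2.cvtColor(c['pixels'],cv2.COLOR_RGB2HSV); H,S,V=[hsv[...,i].astype(int) for i in range(3)]
    M={'red':((H<8)|(H>172))&(S>150)&(V>80),'yel':(H>18)&(H<35)&(S>150)&(V>110),'blue':(H>100)&(H<125)&(S>60)&(V>70)}
    for k,m in M.items():
        n,l,st,ce=cv2.connectedComponentsWithStats(m.astype(np.uint8))
        for i in range(1,n):
            if st[i,4]<amin: continue
            p=W[l==i]; p=p[~np.isnan(p[:,0])]
            if len(p)<10: continue
            zt=np.percentile(p[:,2],95); q=p[p[:,2]>zt-.005]
            (cx,cy),r=cv2.minEnclosingCircle(q[:,:2].astype(np.float32))
            print(k,np.round(ce[i]),st[i,4],'top z',round(zt,3),'mean',np.round(q.mean(0)[:2],3),'circ',round(cx,3),round(cy,3),round(r,3))
E
python3 - <<'E'
from h import *
for n in ('scene','side'):
    c=dict(np.load(f'pics/{n}0.npz')); print(n); blobs(c)
    W=pts(c)
    # tray: saturated deep blue
    hsv=cv2.cvtColor(c['pixels'],cv2.COLOR_RGB2HSV)
    m=(W[...,2]<.03)&(hsv[...,0]>110)&(hsv[...,0]<130)&(hsv[...,1]>150)
    k,l,st,ce=cv2.connectedComponentsWithStats(m.astype(np.uint8)); i=1+st[1:,4].argmax()
    print('tray',cv2.minAreaRect(W[l==i][:,:2].astype(np.float32)),np.nanmedian(W[l==i][:,2]))
    m=(W[...,2]>.036)&(W[...,2]<.043)&(W[...,0]>.3)&(W[...,0]<.9)&(abs(W[...,1])<.3)
    k,l,st,ce=cv2.connectedComponentsWithStats(m.astype(np.uint8)); i=1+st[1:,4].argmax()
    print('plinth',cv2.minAreaRect(W[m&(abs(W[...,1])<.4)][:,:2].astype(np.float32)),ce[i])
    m=(W[...,2]>.0015)&(W[...,2]<.0048)&(hsv[...,2]<70)&(W[...,1]>.1)&(W[...,0]<.75)
    k,l,st,ce=cv2.connectedComponentsWithStats(m.astype(np.uint8)); i=1+st[1:,4].argmax()
    print('mat',cv2.minAreaRect(W[l==i][:,:2].astype(np.float32)),ce[i])
    for (u,v) in ([(278,180),(254,215),(319,210)] if n=='scene' else [(240,216),(223,204),(258,232),(262,184),(297,219),(235,312),(180,236)]): print(u,v,W[v,u].round(3))
E
```

```text
scene
red [410. 178.] 210 top z 0.063 mean [0.426 0.361] circ 0.424 0.362 0.025
red [381. 180.] 207 top z 0.063 mean [0.421 0.283] circ 0.421 0.283 0.024
yel [428. 201.] 219 top z 0.063 mean [0.523 0.368] circ 0.523 0.367 0.024
yel [ 94. 249.] 114 top z 0.164 mean [ 0.68  -0.376] circ 0.679 -0.376 0.014
blue [290. 217.] 3908 top z 0.123 mean [0.596 0.022] circ 0.57 0.022 0.191
blue [136. 236.] 3641 top z 0.014 mean [ 0.479 -0.332] circ 0.521 -0.339 0.162
blue [370. 240.] 36 top z 0.061 mean [0.632 0.189] circ 0.632 0.188 0.026
tray ((0.4782785177230835, -0.3364678621292114), (0.2059985101222992, 0.15836921334266663), 2.9995110034942627) 0.008621375050570562
plinth ((0.6367027163505554, -0.0023910999298095703), (0.3983519971370697, 0.628389298915863), 4.706186294555664) [294.13774272 253.15837379]
mat ((0.17331504821777344, 0.882837176322937), (0.03343543782830238, 0.06892666220664978), 74.22762298583984) [539.56896552 129.32758621]
278 180 [0.431 0.014 0.096]
254 215 [ 0.581 -0.062  0.12 ]
319 210 [0.584 0.081 0.118]
side
red [165. 161.] 182 top z 0.061 mean [0.421 0.358] circ 0.42 0
[... 756 characters left out ...]
.059
blue [359. 357.] 9590 top z 0.013 mean [ 0.476 -0.342] circ 0.478 -0.339 0.126
tray ((0.5666357278823853, -0.2658366560935974), (0.013081682845950127, 0.02111436426639557), 12.384451866149902) 0.011031913241179926
plinth ((0.5125256180763245, -0.04434549808502197), (0.2366407811641693, 0.6798438429832458), 35.19041061401367) [284.2288008 247.4084295]
mat ((0.4743521809577942, 0.32469314336776733), (0.19522158801555634, 0.1620556116104126), 2.716310739517212) [185.73992198 180.30429129]
240 216 [0.467 0.047 0.06 ]
223 204 [0.439 0.067 0.096]
258 232 [ 0.454 -0.051  0.095]
262 184 [0.534 0.053 0.118]
297 219 [ 0.527 -0.086  0.118]
235 312 [ 0.34  -0.138  0.014]
180 236 [0.341 0.111 0.016]
```

```bash
python3 - <<'E'
from h import *
for n in ('scene','side'):
    c=dict(np.load(f'pics/{n}0.npz')); W=pts(c)
    m=(W[...,0]>.40)&(W[...,0]<.465)&(abs(W[...,1])<.15)&(W[...,2]>.085)&(W[...,2]<.11)
    p=W[m]; vx,vy,x0,y0=cv2.fitLine(p[:,:2].astype(np.float32),cv2.DIST_HUBER,0,.01,.01).ravel()
    s=(p[:,:2]-[x0,y0])@[vx,vy]
    print(n,m.sum(),'handle dir deg',np.degrees(np.arctan2(-vx,vy)),'c',x0,y0,'ends',[np.round([x0+t*vx,y0+t*vy],3) for t in (s.min(),s.max())],p[:,2].max())
    # hood top rim
    m=(W[...,2]>.110)&(W[...,2]<.13)&(W[...,0]>.4)&(W[...,0]<.8)&(abs(W[...,1])<.22)
    print('hood',cv2.minAreaRect(W[m][:,:2].astype(np.float32)))
    # plinth outline: just outside hood at z~.04
    m=(W[...,2]>.034)&(W[...,2]<.046)&(W[...,0]>.4)&(W[...,0]<.75)&(abs(W[...,1]-.02)<.21)
    print('plinth',cv2.minAreaRect(W[m][:,:2].astype(np.float32)))
E
```

```text
scene 256 handle dir deg -176.40913 c 0.43127802 0.014778775 ends [array([0.427, 0.079]), array([ 0.435, -0.051])] 0.10631785141918444
hood ((0.569102942943573, 0.02358780801296234), (0.20707175135612488, 0.33310598134994507), 3.8066744804382324)
plinth ((0.5706046223640442, 0.02358396351337433), (0.2646368145942688, 0.36083945631980896), 3.640907049179077)
side 500 handle dir deg -9.3738785 c 0.43734193 0.01403663 ends [array([ 0.426, -0.054]), array([0.46, 0.15])] 0.10971261815019857
hood ((0.5699569582939148, 0.021231144666671753), (0.2044229507446289, 0.3350650370121002), 3.8742263317108154)
plinth ((0.5694072246551514, 0.020478546619415283), (0.26099079847335815, 0.3619898557662964), 3.822270393371582)
```

```bash
python3 - <<'E'
import cv2
a=cv2.imread('pics/side0.png')[120:310,170:400]; cv2.imwrite('pics/side0z.png',cv2.resize(a,None,fx=3,fy=3,interpolation=2))
E
```

```text
(no output)
```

View pics/side0z.png

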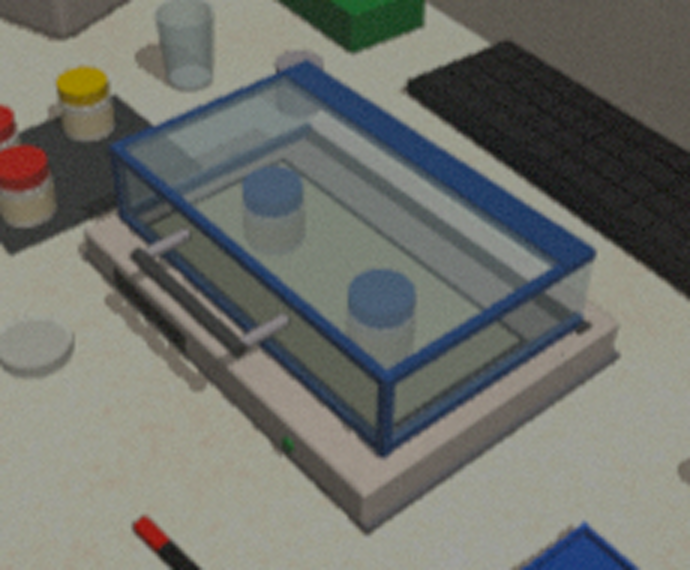

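Two new jars are present. The imager is at about (0.570, 0.022) with a yaw of about 3.7°, and the handle is at (0.430, 0.0145, 0.094). These agree with the hood and plinth sizes given. I'll grip the bar from above with the tool pointing down and carry it along its arc.

```bash
cat >> h.py <<'E'
from scipy.spatial.transform import Rotation as Ro
def rel(*tg):
    """targets (x,y,z,yawdeg[,tilt ignored]) -> tool-frame rows from current measured pose"""
    o=ctrl.get_obs(); R0=Ro.from_euler('xyz',o['eef_rot']); p=o['ee_pos']
    print('t',round(float(o['time_s']),2),'p',p.round(4),'yaw',np.degrees(o['eef_rot']).round(2),'F',o['force'].round(1),'w',round(float(o['grip_width']),4),'q6',o['qpos'][5].round(2))
    for t in tg:
        Rt=Ro.from_euler('xyz',[180,0,t[3]],degrees=True)
        print(t,'->',(R0.inv()*Rt).as_rotvec(degrees=True).round(1),R0.inv().apply(np.array(t[:3])-p).round(4))
E
python3 -c "
from h import *
rel((.43,.0145,.2,93.7),(.43,.0145,.093,93.7))"
```

```text
t 0.15 p [0.146  0.5301 0.224 ] yaw [-179.95   -0.    164.6 ] F [-0.5 -0.2 -0.4] w 0.0944 q6 -0.07
(0.43, 0.0145, 0.2, 93.7) -> [-0.   0.  70.9] [-0.4107 -0.4216  0.0244]
(0.43, 0.0145, 0.093, 93.7) -> [-0.   0.  70.9] [-0.4107 -0.4215  0.1314]
```

>>> {"api": "send_rows", "payload": {
  "series": [
    [0, 0, 70.9, -0.4107, -0.4216, 0.0244, 1],
    [0, 0, 70.9, -0.4107, -0.4216, 0.0244, 1],
    [0, 0, 70.9, -0.4107, -0.4216, 0.0244, 1],
    [0, 0, 70.9, -0.4107, -0.4216, 0.0244, 1],
    [0, 0, 70.9, -0.4107, -0.4216, 0.0244, 1],
    [0, 0, 70.9, -0.4107, -0.4216, 0.0244, 1],
    [0, 0, 70.9, -0.4107, -0.4216, 0.0244, 1],
    [0, 0, 70.9, -0.4107, -0.4216, 0.0244, -0.25]
  ]
}}

```text
time_s: 0.95
ee_pos: [0.3393, 0.1783, 0.2079]
eef_rot: [3.141, -0.0, 1.667]
force: [0.7, 0.2, -0.3]
grip_width: 0.0889
```

```bash
python3 -c "
from h import *
rel((.43,.0145,.2,93.7),(.43,.0145,.093,93.7))"
```

```text
t 0.95 p [0.3393 0.1783 0.2079] yaw [ 1.7997e+02 -1.0000e-02  9.5510e+01] F [ 0.7  0.2 -0.3] w 0.0889 q6 0.29
(0.43, 0.0145, 0.2, 93.7) -> [ 0.  -0.   1.8] [-0.1717  0.0746  0.0079]
(0.43, 0.0145, 0.093, 93.7) -> [ 0.  -0.   1.8] [-0.1718  0.0745  0.1149]
```

>>> {"api": "send_rows", "payload": {
  "series": [
    [0, 0, 1.8, -0.1717, 0.0746, 0.008, -0.25],
    [0, 0, 1.8, -0.1717, 0.0746, 0.008, -0.25],
    [0, 0, 1.8, -0.1717, 0.0746, 0.008, -0.25],
    [0, 0, 1.8, -0.1717, 0.0746, 0.008, -0.25],
    [0, 0, 1.8, -0.1717, 0.0746, 0.008, -0.25],
    [0, 0, 1.8, -0.1717, 0.0746, 0.008, -0.25],
    [0, 0, 1.8, -0.1717, 0.0746, 0.008, -0.25]
  ]
}}

```text
time_s: 1.65
ee_pos: [0.4302, 0.0177, 0.1998]
eef_rot: [-3.141, -0.0, 1.642]
force: [-0.2, 0.6, 0.3]
grip_width: 0.0363
```

```bash
python3 -c "
from h import *
c=shot('wrist','w1')
rel((.43,.0145,.2,93.7),(.43,.0145,.093,93.7))
W=pts(c);m=(W[...,0]>.40)&(W[...,0]<.45)&(abs(W[...,1])<.15)&(W[...,2]>.085)&(W[...,2]<.108)
p=W[m];print(m.sum(), cv2.minAreaRect(p[:,:2].astype(np.float32)), p[:,2].max())"
```

```text
t 1.7 p [0.4302 0.0179 0.1999] yaw [180.    -0.    94.12] F [-0.2  0.5  0.9] w 0.0354 q6 -0.12
(0.43, 0.0145, 0.2, 93.7) -> [ 0.  -0.   0.4] [-0.0033 -0.0004 -0.0001]
(0.43, 0.0145, 0.093, 93.7) -> [ 0.  -0.   0.4] [-0.0034 -0.0005  0.1069]
2300 ((0.43780991435050964, 0.01422150805592537), (0.031209595501422882, 0.130292609333992), 3.609909772872925) 0.10339430301424964
```

View pics/w1.png

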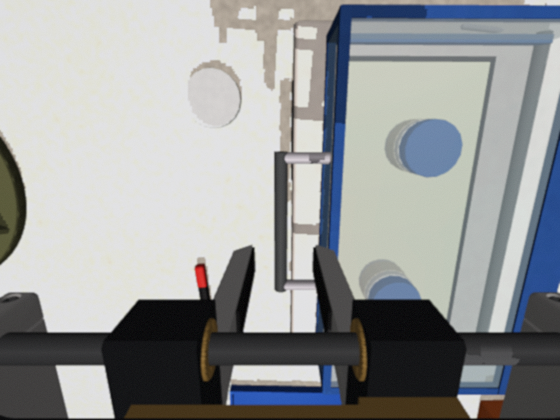

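The wrist view shows the bar from (281,152) to (281,291), parallel to the fingers' faces and clear of the hood wall. I'll descend onto it.

>>> {"api": "send_rows", "payload": {
  "series": [
    [0, 0, 0, -0.003, -0.0015, 0.03, -0.25],
    [0, 0, 0, -0.003, -0.0015, 0.06, -0.25],
    [0, 0, 0, -0.003, -0.0015, 0.09, -0.25],
    [0, 0, 0, -0.003, -0.0015, 0.107, -0.25],
    [0, 0, 0, -0.003, -0.0015, 0.107, -0.25],
    [0, 0, 0, -0.003, -0.0015, 0.107, -0.25]
  ]
}}

```text
time_s: 2.3
ee_pos: [0.4294, 0.0145, 0.0936]
eef_rot: [3.141, 0.0, 1.643]
force: [-0.4, -0.2, 0.4]
grip_width: 0.0353
```

>>> {"api": "send_rows", "payload": {
  "series": [
    [0, 0, 0, 0, 0, 0, -0.8],
    [0, 0, 0, 0, 0, 0, -0.8],
    [0, 0, 0, 0, 0, 0, -0.8],
    [0, 0, 0, 0, 0, 0, -0.8],
    [0, 0, 0, 0, 0, 0, -0.8]
  ],
  "force": 20
}}

```text
time_s: 2.8
ee_pos: [0.4278, 0.0138, 0.0931]
eef_rot: [-3.138, -0.0, 1.641]
force: [-14.0, -0.5, 13.9]
grip_width: 0.0113
```

```bash
python3 -c "
from h import *
rel()"
```

```text
t 2.8 p [0.4278 0.0138 0.0931] yaw [-1.7978e+02 -1.0000e-02  9.4050e+01] F [-14.   -0.5  13.9] w 0.0113 q6 -0.12
```

```bash
cat >> h.py <<'E'
def arc(th0,ths,off=(0,0)):
    r=np.hypot(.242,.052);a=np.arctan2(.052,.242)
    P=lambda t:np.array([-r*np.cos(a+t),-r*np.sin(a+t)])
    for t in ths: d=P(t)-P(th0)+off; print(round(t,3),d.round(4))
E
python3 -c "
from h import *
arc(0,np.arange(1,9)*.06,(-.0015,0));arc(.48,.48+np.arange(1,9)*.06);arc(.96,.96+np.arange(1,10)*.06)"
```

```text
0.06 [ 0.0021 -0.0144]
0.12 [ 0.0065 -0.0286]
0.18 [ 0.0117 -0.0425]
0.24 [ 0.0178 -0.056 ]
0.3 [ 0.0247 -0.0692]
0.36 [ 0.0323 -0.0819]
0.42 [ 0.0407 -0.0942]
0.48 [ 0.0499 -0.1059]
0.54 [ 0.0098 -0.0111]
0.6 [ 0.0203 -0.0217]
0.66 [ 0.0313 -0.0316]
0.72 [ 0.043  -0.0408]
0.78 [ 0.0552 -0.0493]
0.84 [ 0.0678 -0.057 ]
0.9 [ 0.0809 -0.064 ]
0.96 [ 0.0944 -0.0702]
1.02 [ 0.0138 -0.0054]
1.08 [ 0.028  -0.0099]
1.14 [ 0.0424 -0.0135]
1.2 [ 0.057  -0.0163]
1.26 [ 0.0717 -0.0182]
1.32 [ 0.0865 -0.0193]
1.38 [ 0.1014 -0.0194]
1.44 [ 0.1162 -0.0186]
1.5 [ 0.1309 -0.017 ]
```

>>> {"api": "send_rows", "payload": {
  "series": [
    [0, 0, 0, 0.0007, 0.002, -0.0145, -0.8],
    [0, 0, 0, 0.0007, 0.0065, -0.0285, -0.8],
    [0, 0, 0, 0.0007, 0.0115, -0.0425, -0.8],
    [0, 0, 0, 0.0007, 0.018, -0.056, -0.8],
    [0, 0, 0, 0.0007, 0.0245, -0.069, -0.8],
    [0, 0, 0, 0.0007, 0.0325, -0.082, -0.8],
    [0, 0, 0, 0.0007, 0.0405, -0.094, -0.8],
    [0, 0, 0, 0.0007, 0.05, -0.106, -0.8]
  ],
  "force": 15
}}

```text
time_s: 3.6
ee_pos: [0.4774, 0.0175, 0.1994]
eef_rot: [-3.136, 0.001, 1.641]
force: [-16.0, -6.0, 9.5]
grip_width: 0.0114
```

```bash
python3 -c "
from h import *
rel();shot('side','s1')"
```

```text
t 3.6 p [0.4774 0.0175 0.1994] yaw [-1.7968e+02  5.0000e-02  9.4030e+01] F [-16.   -6.    9.5] w 0.0114 q6 -0.11
```

View pics/s1.png

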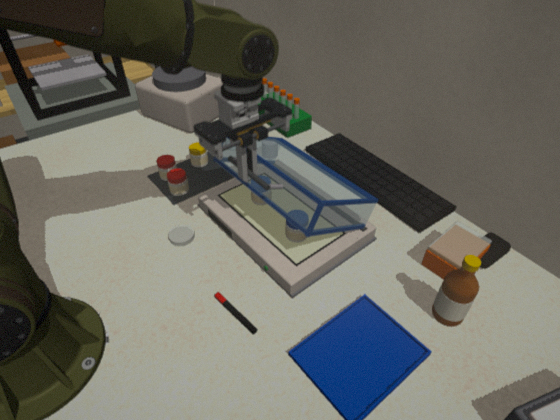

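The hood has followed to about 0.48 rad and the forces are modest. I'll continue the arc.

>>> {"api": "send_rows", "payload": {
  "series": [
    [0, 0, 0, 0, 0.0085, -0.011, -0.8],
    [0, 0, 0, 0, 0.019, -0.0215, -0.8],
    [0, 0, 0, 0, 0.03, -0.0315, -0.8],
    [0, 0, 0, 0, 0.0415, -0.041, -0.8],
    [0, 0, 0, 0, 0.0535, -0.0495, -0.8],
    [0, 0, 0, 0, 0.066, -0.057, -0.8],
    [0, 0, 0, 0, 0.079, -0.064, -0.8],
    [0, 0, 0, 0, 0.0925, -0.07, -0.8]
  ]
}}

```text
time_s: 4.45
ee_pos: [0.5717, 0.0241, 0.2705]
eef_rot: [3.141, 0.001, 1.641]
force: [-2.4, -3.4, 4.7]
grip_width: 0.0117
```

>>> {"api": "send_rows", "payload": {
  "series": [
    [0, 0, 0, 0, 0.0138, -0.0055, -0.8],
    [0, 0, 0, 0, 0.028, -0.01, -0.8],
    [0, 0, 0, 0, 0.0425, -0.0135, -0.8],
    [0, 0, 0, 0, 0.057, -0.0165, -0.8],
    [0, 0, 0, 0, 0.072, -0.018, -0.8],
    [0, 0, 0, 0, 0.0865, -0.0195, -0.8],
    [0, 0, 0, 0, 0.1015, -0.0195, -0.8],
    [0, 0, 0, 0, 0.113, -0.019, -0.8]
  ]
}}

```text
time_s: 5.25
ee_pos: [0.6849, 0.032, 0.2881]
eef_rot: [3.141, 0.001, 1.641]
force: [2.2, -2.8, 0.3]
grip_width: 0.0113
```

```bash
python3 -c "
from h import *
rel();shot('side','s2')"
```

```text
t 5.25 p [0.6849 0.032  0.2881] yaw [1.7996e+02 5.0000e-02 9.4000e+01] F [ 2.2 -2.8  0.3] w 0.0113 q6 -0.08
```

View pics/s2.png

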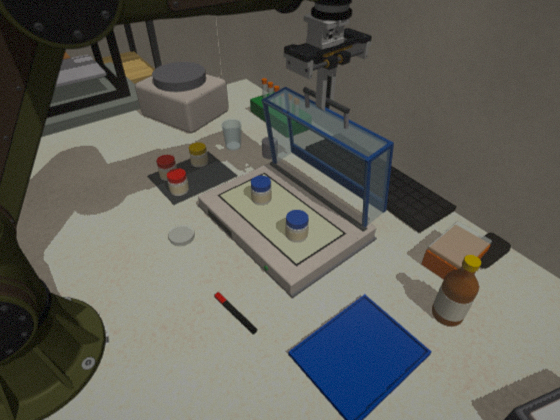

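The hood is almost fully open and both blue caps are now plainly visible. I'll nudge it a little further, release it and rise.

>>> {"api": "send_rows", "payload": {
  "series": [
    [0, 0, 0, 0, 0.008, 0.001, -0.8],
    [0, 0, 0, 0, 0.013, 0.002, -0.8],
    [0, 0, 0, 0, 0.013, 0.002, 0],
    [0, 0, 0, 0, 0.013, 0.002, 0],
    [0, 0, 0, 0, 0.013, 0.002, 0],
    [0, 0, 0, 0, 0.013, 0, 0],
    [0, 0, 0, 0, 0.013, -0.025, 0],
    [0, 0, 0, 0, 0.013, -0.06, 0]
  ]
}}

```text
time_s: 6.1
ee_pos: [0.6965, 0.0337, 0.3472]
eef_rot: [-3.138, -0.0, 1.642]
force: [0.3, -0.1, 0.8]
grip_width: 0.0469
```

```bash
python3 -c "
from h import *
rel((.55,-.05,.36,180));c=shot('side','s3');blobs(c)
c=shot('scene','sc3');blobs(c)
"
```

```text
t 6.1 p [0.6965 0.0337 0.3472] yaw [-1.7979e+02 -3.0000e-02  9.4060e+01] F [ 0.3 -0.1  0.8] w 0.0469 q6 -0.07
(0.55, -0.05, 0.36, 180) -> [ -0.2  -0.2 -85.9] [-0.0731 -0.1521 -0.0123]
red [165. 160.] 138 top z 0.061 mean [0.421 0.359] circ 0.421 0.359 0.025
red [176. 175.] 229 top z 0.061 mean [0.417 0.281] circ 0.419 0.283 0.026
red [220. 297.] 63 top z 0.015 mean [ 0.333 -0.091] circ 0.332 -0.091 0.013
yel [473. 261.] 170 top z 0.162 mean [ 0.677 -0.378] circ 0.677 -0.378 0.014
blue [344. 129.] 892 top z 0.249 mean [ 0.708 -0.029] circ 0.693 0.027 0.168
blue [333. 110.] 142 top z 0.25 mean [0.724 0.045] circ 0.723 0.047 0.053
blue [330. 168.] 170 top z 0.085 mean [0.737 0.05 ] circ 0.736 0.057 0.129
blue [378. 197.] 297 top z 0.195 mean [ 0.73  -0.134] circ 0.731 -0.133 0.005
blue [261. 183.] 269 top z 0.097 mean [0.551 0.086] circ 0.552 0.087 0.025
blue [297. 219.] 334 top z 0.098 mean [ 0.545 -0.063] circ 0.547 -0.063 0.025
blue [359. 357.] 9595 top z 0.013 mean [ 0.475 -0.342] circ 0.479 -0.338 0.126
red [412. 178.] 186 top z 0.064 mean [0.424 0.361] circ 0.424 0.361 0.024
red [
[... 202 characters left out ...]
 0.679 -0.376 0.013
blue [372. 184.] 269 top z 0.25 mean [0.68  0.163] circ 0.686 0.144 0.054
blue [311. 188.] 313 top z 0.247 mean [0.665 0.041] circ 0.684 0.037 0.069
blue [258. 212.] 1092 top z 0.251 mean [ 0.721 -0.045] circ 0.703 -0.02 0.118
blue [364. 198.] 39 top z 0.251 mean [0.72  0.129] circ 0.721 0.125 0.023
blue [378. 227.] 142 top z 0.235 mean [0.722 0.163] circ 0.722 0.164 0.004
blue [136. 236.] 3701 top z 0.014 mean [ 0.477 -0.334] circ 0.521 -0.334 0.162
blue [319. 214.] 177 top z 0.242 mean [0.73  0.042] circ 0.728 0.039 0.023
blue [254. 222.] 72 top z 0.24 mean [ 0.738 -0.078] circ 0.737 -0.078 0.016
blue [309. 277.] 624 top z 0.086 mean [0.742 0.031] circ 0.741 0.034 0.158
```

View pics/s3.png

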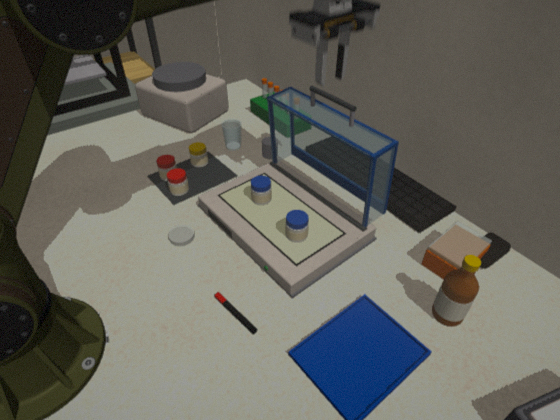

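View pics/sc3.png

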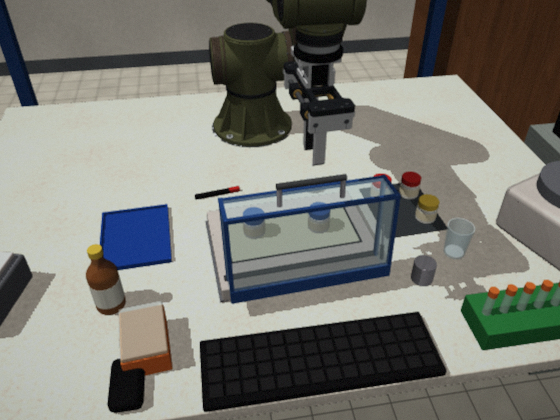

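```bash
python3 -c "
from h import *
c=dict(np.load('pics/s3.npz'));W=pts(c);hsv=cv2.cvtColor(c['pixels'],cv2.COLOR_RGB2HSV)
m=(W[...,2]>.034)&(W[...,2]<.046)&(W[...,0]>.44)&(W[...,0]<.7)&(abs(W[...,1]-.02)<.19)
g=W[m];print('plinth',cv2.minAreaRect(g[:,:2].astype(np.float32)))
d=m&(hsv[...,2]<90)
n,l,st,ce=cv2.connectedComponentsWithStats(d.astype(np.uint8),connectivity=8)
for i in range(1,n):
  if st[i,4]>30: print(st[i],cv2.minAreaRect(W[l==i][:,:2].astype(np.float32)))
y=m&(hsv[...,2]>120)&(hsv[...,1]>30)
n,l,st,ce=cv2.connectedComponentsWithStats(y.astype(np.uint8),connectivity=4)
for i in range(1,n):
  if st[i,4]>300: print('plate',st[i],cv2.minAreaRect(W[l==i][:,:2].astype(np.float32)))
rel((.548,-.063,.35,180))
"
```

```text
plinth ((0.569277822971344, 0.019607409834861755), (0.25928276777267456, 0.36129170656204224), 3.3516695499420166)
[270 162  38  30  69] ((0.6584241390228271, 0.12193167209625244), (0.008467071689665318, 0.1546824723482132), 2.345538377761841)
[218 173 128  93 382] ((0.5567951202392578, 0.0223759263753891), (0.15273204445838928, 0.30268535017967224), 3.6620993614196777)
[320 199  27  21  57] ((0.6704943180084229, -0.04519806429743767), (0.007296055555343628, 0.08796652406454086), 3.9413950443267822)
[346 213  19  18  50] ((0.677838146686554, -0.10677359998226166), (0.0676770806312561, 0.01648777350783348), 77.56604766845703)
plate [ 203  168  170  117 3131] ((0.5641807913780212, 0.0203750878572464), (0.24741053581237793, 0.35935378074645996), 3.9404819011688232)
plate [ 221  180  122   83 3454] ((0.5559129118919373, 0.021214023232460022), (0.14046156406402588, 0.2922767698764801), 3.9179770946502686)
t 6.2 p [0.6973 0.0337 0.3536] yaw [1.7957e+02 2.0000e-02 9.4060e+01] F [0.9 0.6 0.8] w 0.0469 q6 -0.08
(0.548, -0.063, 0.35, 180) -> [  0.3   0.3 -85.9] [-0.0859 -0.1558  0.0025]
```

The plate is at (0.557, 0.021) with a yaw of 3.8°, and its measured size of 140×292 mm matches the one given. I'll take done1 first.

>>> {"api": "send_rows", "payload": {
  "series": [
    [0, 0, 0, -0.02, -0.05, 0, 0.7],
    [0, 0, -20, -0.086, -0.156, 0.0025, 0.7],
    [0, 0, -86, -0.086, -0.156, 0.0025, 0.7],
    [0, 0, -86, -0.086, -0.156, 0.0025, 0.7],
    [0, 0, -86, -0.086, -0.156, 0.0025, 0.7],
    [0, 0, -86, -0.086, -0.156, 0.0025, 0.7],
    [0, 0, -86, -0.086, -0.156, 0.0025, 0.7],
    [0, 0, -86, -0.086, -0.156, 0.0025, 0.7]
  ]
}}

```text
time_s: 7.0
ee_pos: [0.5472, -0.0632, 0.3454]
eef_rot: [3.141, -0.0, 2.698]
force: [0.2, -0.2, -0.4]
grip_width: 0.0793
```

>>> {"api": "send_rows", "payload": {
  "series": [
    [0, 0, -30, 0, 0, 0, 0.7],
    [0, 0, -30, 0, 0, 0, 0.7],
    [0, 0, -30, 0, 0, 0, 0.7],
    [0, 0, -30, 0, 0, 0, 0.7]
  ]
}}

```text
time_s: 7.4
ee_pos: [0.5473, -0.0631, 0.3453]
eef_rot: [3.141, -0.0, -3.062]
force: [-0.8, -0.7, 0.7]
grip_width: 0.0799
```

```bash
python3 -c "
from h import *
rel((.548,-.063,.13,180));c=shot('wrist','w2');blobs(c);rel((.548,-.063,.15,180),(.548,-.063,.068,180))
"
```

```text
t 7.4 p [ 0.5473 -0.0631  0.3453] yaw [ 1.7999e+02 -1.0000e-02 -1.7545e+02] F [-0.8 -0.7  0.7] w 0.0799 q6 -1.83
(0.548, -0.063, 0.13, 180) -> [ 0.  -0.   4.5] [-0.0008 -0.      0.2153]
red [275.  28.] 180 top z 0.015 mean [ 0.335 -0.091] circ 0.335 -0.091 0.015
red [540. 108.] 1202 top z 0.06 mean [0.416 0.284] circ 0.416 0.285 0.025
yel [ 25. 282.] 289 top z 0.162 mean [ 0.678 -0.373] circ 0.678 -0.374 0.013
yel [112. 374.] 35 top z 0.447 mean [ 0.528 -0.104] circ 0.528 -0.104 0.003
yel [454. 374.] 25 top z 0.447 mean [ 0.522 -0.022] circ 0.522 -0.022 0.003
blue [108. 115.] 14456 top z 0.013 mean [ 0.471 -0.34 ] circ 0.479 -0.336 0.127
blue [285. 186.] 998 top z 0.097 mean [ 0.545 -0.06 ] circ 0.545 -0.059 0.024
blue [393. 198.] 975 top z 0.097 mean [0.55  0.089] circ 0.551 0.089 0.024
blue [299. 309.] 772 top z 0.087 mean [ 0.741 -0.024] circ 0.741 -0.021 0.101
blue [420. 309.] 85 top z 0.085 mean [0.713 0.155] circ 0.631 0.083 0.135
blue [283. 330.] 673 top z 0.244 mean [ 0.66  -0.052] circ 0.614 -0.054 0.098
blue [242. 388.] 1092 top z 0.25 mean [ 0.73  -0.089] circ 0.721 -0.081 0.054
blue [358. 392.] 771 top z 0.249 mean [0.724 0.029] circ 0.642 0.023 0.1
t 7.45 p [ 0.5473 -0.0631  0.3453] yaw [ 1.7999e+02 -1.0000e-02 -1.7532e+02] F [-0.9 -0.8  0.6] w 0.0798 q6 -1.83
(0.548, -0.063, 0.15, 180) -> [ 0.  -0.   4.7] [-0.0007  0.      0.1953]
(0.548, -0.063, 0.068, 180) -> [ 0.  -0.   4.7] [-0.0008 -0.      0.2773]
```

View pics/w2.png

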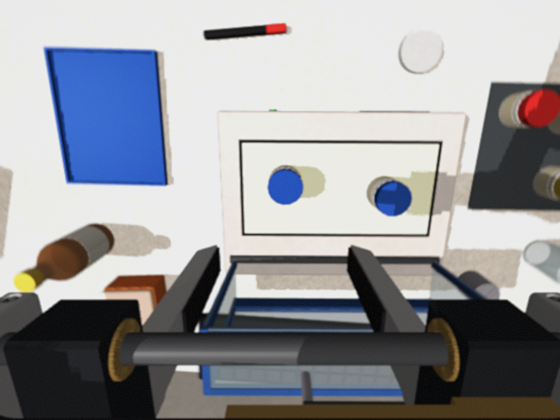

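All three estimates of done1 agree at about (0.547, -0.061). The wrist view shows its cap at (285,186). I'll descend.

>>> {"api": "send_rows", "payload": {
  "series": [
    [0, 0, 0, 0, 0.0015, 0.05, 0.7],
    [0, 0, 0, 0, 0.0015, 0.1, 0.7],
    [0, 0, 0, 0, 0.0015, 0.15, 0.7],
    [0, 0, 0, 0, 0.0015, 0.2, 0.7],
    [0, 0, 0, 0, 0.0015, 0.235, 0.7],
    [0, 0, 0, 0, 0.0015, 0.26, 0.7],
    [0, 0, 0, 0, 0.0015, 0.276, 0.7],
    [0, 0, 0, 0, 0.0015, 0.276, 0.7]
  ]
}}

```text
time_s: 8.25
ee_pos: [0.5461, -0.0615, 0.0673]
eef_rot: [3.141, -0.004, -3.07]
force: [-0.0, -0.1, 0.9]
grip_width: 0.0797
```

>>> {"api": "send_rows", "payload": {
  "series": [
    [0, 0, 0, 0, 0, 0, -0.1],
    [0, 0, 0, 0, 0, 0, -0.1],
    [0, 0, 0, 0, 0, 0, -0.1],
    [0, 0, 0, 0, 0, 0, -0.1],
    [0, 0, 0, 0, 0, -0.02, -0.1],
    [0, 0, 0, 0, 0, -0.06, -0.1],
    [0, 0, 0, 0, 0, -0.1, -0.1],
    [0, 0, 0, 0, 0, -0.1, -0.1]
  ],
  "force": 25
}}

```text
time_s: 9.05
ee_pos: [0.5494, -0.0621, 0.1749]
eef_rot: [-3.139, 0.008, -3.068]
force: [-0.2, 0.1, -1.6]
grip_width: 0.0495
```

```bash
python3 -c "
from h import *
rel((.525,-.338,.18,184.5),(.525,-.338,.038,184.5))
shot('side','s4')
"
```

```text
t 9.05 p [ 0.5494 -0.0621  0.1749] yaw [-179.88    0.48 -175.8 ] F [-0.2  0.1 -1.6] w 0.0495 q6 -1.82
(0.525, -0.338, 0.18, 184.5) -> [-0.1  0.5 -0.3] [ 0.0445 -0.2734 -0.0048]
(0.525, -0.338, 0.038, 184.5) -> [-0.1  0.5 -0.3] [ 0.0457 -0.2731  0.1372]
```

View pics/s4.png

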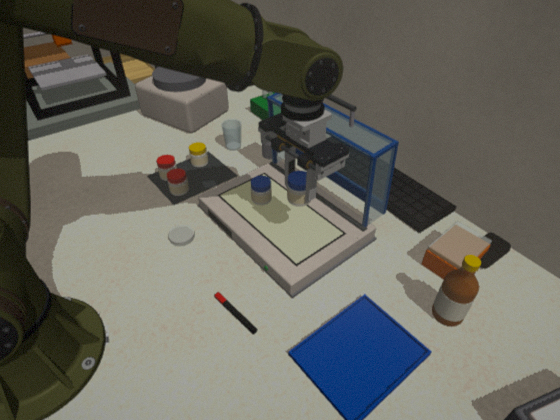

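done1 is gripped (49.5 mm) and lifted. Next, carry it to the tray.

>>> {"api": "send_rows", "payload": {
  "series": [
    [0, 0, 0, 0.005, -0.025, 0, -0.1],
    [0, 0, 0, 0.01, -0.07, 0, -0.1],
    [0, 0, 0, 0.02, -0.115, 0, -0.1],
    [0, 0, 0, 0.03, -0.16, 0, -0.1],
    [0, 0, 0, 0.035, -0.205, 0, -0.1],
    [0, 0, 0, 0.04, -0.24, 0, -0.1],
    [0, 0, 0, 0.0445, -0.265, 0, -0.1],
    [0, 0, 0, 0.0445, -0.273, 0, -0.1]
  ]
}}

```text
time_s: 9.9
ee_pos: [0.5219, -0.3393, 0.1676]
eef_rot: [3.14, -0.002, -3.071]
force: [0.1, 0.4, 0.1]
grip_width: 0.0496
```

>>> {"api": "send_rows", "payload": {
  "series": [
    [0, 0, 0, 0, 0, 0.03, -0.1],
    [0, 0, 0, 0, 0, 0.07, -0.1],
    [0, 0, 0, 0, 0, 0.1, -0.1],
    [0, 0, 0, 0, 0, 0.115, -0.1],
    [0, 0, 0, 0, 0, 0.115, -0.1],
    [0, 0, 0, 0, 0, 0.115, -0.1]
  ]
}}

```text
time_s: 10.5
ee_pos: [0.5236, -0.3373, 0.0555]
eef_rot: [-3.141, 0.001, -3.068]
force: [-0.3, -0.2, -0.6]
grip_width: 0.0497
```

```bash
python3 -c "
from h import *
rel((.525,-.338,.035,184.5))
"
```

```text
t 10.5 p [ 0.5236 -0.3373  0.0555] yaw [-1.7996e+02  5.0000e-02 -1.7578e+02] F [-0.3 -0.2 -0.6] w 0.0497 q6 -2.28
(0.525, -0.338, 0.035, 184.5) -> [-0.   0.1 -0.3] [-0.0013 -0.0008  0.0205]
```

>>> {"api": "send_rows", "payload": {
  "series": [
    [0, 0, 0, 0, 0, 0.012, -0.1],
    [0, 0, 0, 0, 0, 0.0205, -0.1],
    [0, 0, 0, 0, 0, 0.0215, -0.1],
    [0, 0, 0, 0, 0, 0.0215, -0.1]
  ]
}}

```text
time_s: 10.9
ee_pos: [0.5239, -0.3377, 0.0343]
eef_rot: [-3.14, 0.002, -3.068]
force: [-0.4, 2.0, 10.5]
grip_width: 0.0497
```

>>> {"api": "send_rows", "payload": {
  "series": [
    [0, 0, 0, 0, 0, 0, 0.2],
    [0, 0, 0, 0, 0, 0, 0.5],
    [0, 0, 0, 0, 0, 0, 0.5],
    [0, 0, 0, 0, 0, 0, 0.5],
    [0, 0, 0, 0, 0, -0.03, 0.5],
    [0, 0, 0, 0, 0, -0.08, 0.5],
    [0, 0, 0, 0, 0, -0.13, 0.6],
    [0, 0, 0, 0, 0, -0.18, 0.7]
  ]
}}

```text
time_s: 11.7
ee_pos: [0.5228, -0.3371, 0.2148]
eef_rot: [3.141, -0.0, -3.068]
force: [1.2, -0.5, 0.2]
grip_width: 0.0788
```

```bash
python3 -c "
from h import *
c=shot('side','s5');blobs(c)
rel((.549,.0875,.22,184.5),(.549,.0875,.1,184.5),(.549,.0875,.068,184.5))
"
```

```text
red [165. 161.] 184 top z 0.061 mean [0.421 0.358] circ 0.421 0.358 0.025
red [176. 175.] 219 top z 0.061 mean [0.417 0.281] circ 0.417 0.282 0.026
red [220. 298.] 64 top z 0.015 mean [ 0.333 -0.091] circ 0.332 -0.091 0.013
yel [197. 148.] 168 top z 0.061 mean [0.519 0.366] circ 0.521 0.368 0.027
yel [473. 263.] 180 top z 0.162 mean [ 0.676 -0.381] circ 0.616 -0.395 0.079
blue [324. 165.] 239 top z 0.086 mean [0.724 0.054] circ 0.605 -0.034 0.252
blue [373. 165.] 44 top z 0.321 mean [ 0.532 -0.25 ] circ 0.532 -0.249 0.002
blue [391. 168.] 29 top z 0.337 mean [ 0.55  -0.266] circ 0.549 -0.267 0.003
blue [260. 183.] 277 top z 0.098 mean [0.551 0.085] circ 0.552 0.086 0.025
blue [365. 222.] 28 top z 0.072 mean [ 0.681 -0.137] circ 0.681 -0.136 0.003
blue [358. 358.] 9337 top z 0.06 mean [ 0.521 -0.34 ] circ 0.523 -0.339 0.025
t 11.75 p [ 0.5247 -0.3385  0.2242] yaw [-179.57    0.5  -175.79] F [-0.3  0.3  8.4] w 0.0793 q6 -2.28
(0.549, 0.0875, 0.22, 184.5) -> [-0.4  0.5 -0.3] [-0.0555  0.4231  0.0015]
(0.549, 0.0875, 0.1, 184.5) -> [-0.4  0.5 -0.3] [-0.0544  0.424   0.1215]
(0.549, 0.0875, 0.068, 184.5) -> [-0.4  0.5 -0.3] [-0.0542  0.4242  0.1535]
```

View pics/s5.png

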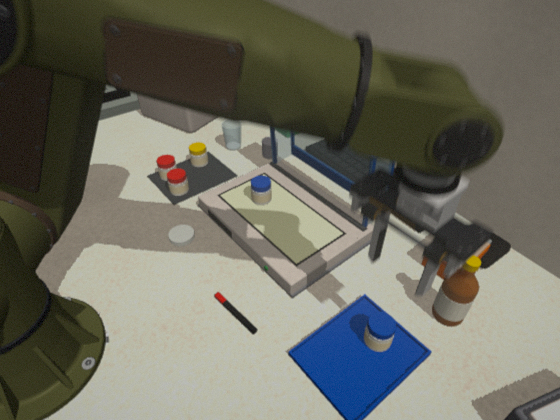

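done1 stands upright in the tray at (0.523,-0.339), cap at (380,325). I'll go to done0 next.

>>> {"api": "send_rows", "payload": {
  "series": [
    [0, 0, 0, -0.055, 0.423, 0.0015, 0.7],
    [0, 0, 0, -0.055, 0.423, 0.0015, 0.7],
    [0, 0, 0, -0.055, 0.423, 0.0015, 0.7],
    [0, 0, 0, -0.055, 0.423, 0.0015, 0.7],
    [0, 0, 0, -0.055, 0.423, 0.0015, 0.7],
    [0, 0, 0, -0.055, 0.423, 0.0015, 0.7],
    [0, 0, 0, -0.055, 0.423, 0.0015, 0.7],
    [0, 0, 0, -0.055, 0.423, 0.0015, 0.7]
  ]
}}

```text
time_s: 12.55
ee_pos: [0.5452, 0.064, 0.2114]
eef_rot: [-3.142, 0.0, -3.068]
force: [1.5, -0.8, 0.8]
grip_width: 0.0798
```

>>> {"api": "send_rows", "payload": {
  "series": [
    [0, 0, 0, -0.003, 0.023, 0, 0.7],
    [0, 0, 0, -0.003, 0.023, 0, 0.7],
    [0, 0, 0, -0.003, 0.023, 0, 0.7]
  ]
}}

```text
time_s: 12.85
ee_pos: [0.5467, 0.085, 0.2112]
eef_rot: [-3.141, -0.0, -3.067]
force: [-0.0, -0.2, 0.2]
grip_width: 0.0797
```

```bash
python3 -c "
from h import *
rel((.551,.0875,.068,184.5))
"
```

```text
t 12.85 p [0.5467 0.085  0.2112] yaw [-1.7999e+02 -2.0000e-02 -1.7575e+02] F [-0.  -0.2  0.2] w 0.0797 q6 -1.56
(0.551, 0.0875, 0.068, 184.5) -> [-0.  -0.  -0.3] [-0.0046  0.0022  0.1432]
```

>>> {"api": "send_rows", "payload": {
  "series": [
    [0, 0, 0, -0.004, 0.002, 0.03, 0.7],
    [0, 0, 0, -0.004, 0.002, 0.07, 0.7],
    [0, 0, 0, -0.004, 0.002, 0.11, 0.7],
    [0, 0, 0, -0.004, 0.002, 0.13, 0.7],
    [0, 0, 0, -0.004, 0.002, 0.143, 0.7],
    [0, 0, 0, -0.004, 0.002, 0.143, 0.7]
  ]
}}

```text
time_s: 13.45
ee_pos: [0.5501, 0.0864, 0.0673]
eef_rot: [-3.141, -0.002, -3.069]
force: [-0.2, 0.7, 0.1]
grip_width: 0.0797
```

>>> {"api": "send_rows", "payload": {
  "series": [
    [0, 0, 0, 0, 0, 0, -0.1],
    [0, 0, 0, 0, 0, 0, -0.1],
    [0, 0, 0, 0, 0, 0, -0.1],
    [0, 0, 0, 0, 0, 0, -0.1],
    [0, 0, 0, 0, 0, -0.02, -0.1],
    [0, 0, 0, 0, 0, -0.06, -0.1],
    [0, 0, 0, 0, 0, -0.1, -0.1],
    [0, 0, 0, 0, 0, -0.1, -0.1]
  ],
  "force": 25
}}

```text
time_s: 14.25
ee_pos: [0.5525, 0.0878, 0.174]
eef_rot: [3.141, 0.009, -3.068]
force: [-0.5, 0.1, -1.5]
grip_width: 0.0495
```

```bash
python3 -c "
from h import *
rel((.433,-.335,.168,184.5))
"
```

```text
t 14.25 p [0.5525 0.0878 0.174 ] yaw [ 179.99    0.5  -175.78] F [-0.5  0.1 -1.5] w 0.0495 q6 -1.55
(0.433, -0.335, 0.168, 184.5) -> [ 0.   0.5 -0.3] [ 0.1503 -0.4129  0.0046]
```

>>> {"api": "send_rows", "payload": {
  "series": [
    [0, 0, 0, 0.006, -0.02, 0, -0.1],
    [0, 0, 0, 0.02, -0.06, 0, -0.1],
    [0, 0, 0, 0.036, -0.1, 0, -0.1],
    [0, 0, 0, 0.051, -0.14, 0, -0.1],
    [0, 0, 0, 0.065, -0.18, 0, -0.1],
    [0, 0, 0, 0.08, -0.22, 0, -0.1],
    [0, 0, 0, 0.095, -0.26, 0, -0.1],
    [0, 0, 0, 0.109, -0.3, 0, -0.1]
  ]
}}

```text
time_s: 15.05
ee_pos: [0.4629, -0.2211, 0.168]
eef_rot: [3.141, -0.0, -3.068]
force: [1.1, 0.5, -1.4]
grip_width: 0.0497
```

>>> {"api": "send_rows", "payload": {
  "series": [
    [0, 0, 0, 0.015, -0.04, 0, -0.1],
    [0, 0, 0, 0.03, -0.08, 0, -0.1],
    [0, 0, 0, 0.038, -0.103, 0, -0.1],
    [0, 0, 0, 0.0415, -0.113, 0, -0.1],
    [0, 0, 0, 0.0415, -0.113, 0, -0.1],
    [0, 0, 0, 0.0415, -0.113, 0, -0.1]
  ]
}}

```text
time_s: 15.65
ee_pos: [0.431, -0.3344, 0.1682]
eef_rot: [3.141, -0.0, -3.068]
force: [1.3, -0.0, -1.8]
grip_width: 0.0496
```

```bash
python3 -c "
from h import *
rel((.433,-.335,.034,184.5))
"
```

```text
t 15.65 p [ 0.431  -0.3344  0.1682] yaw [ 1.7997e+02 -1.0000e-02 -1.7577e+02] F [ 1.3 -0.  -1.8] w 0.0496 q6 -2.37
(0.433, -0.335, 0.034, 184.5) -> [ 0.  -0.  -0.3] [-0.002  -0.0008  0.1342]
```

>>> {"api": "send_rows", "payload": {
  "series": [
    [0, 0, 0, 0, 0, 0.03, -0.1],
    [0, 0, 0, 0, 0, 0.07, -0.1],
    [0, 0, 0, 0, 0, 0.105, -0.1],
    [0, 0, 0, 0, 0, 0.122, -0.1],
    [0, 0, 0, 0, 0, 0.13, -0.1],
    [0, 0, 0, 0, 0, 0.134, -0.1],
    [0, 0, 0, 0, 0, 0.1345, -0.1],
    [0, 0, 0, 0, 0, 0.1345, -0.1]
  ]
}}

```text
time_s: 16.45
ee_pos: [0.4316, -0.3347, 0.0356]
eef_rot: [-3.141, 0.001, -3.067]
force: [-1.8, 3.9, 5.7]
grip_width: 0.05
```

>>> {"api": "send_rows", "payload": {
  "series": [
    [0, 0, 0, 0, 0, 0, 0.2],
    [0, 0, 0, 0, 0, 0, 0.5],
    [0, 0, 0, 0, 0, 0, 0.5],
    [0, 0, 0, 0, 0, 0, 0.5],
    [0, 0, 0, 0, 0, -0.03, 0.5],
    [0, 0, 0, 0, 0, -0.08, 0.5],
    [0, 0, 0, 0, 0, -0.13, 0.6],
    [0, 0, 0, 0, 0, -0.18, 0.6]
  ]
}}

```text
time_s: 17.25
ee_pos: [0.4305, -0.3352, 0.2161]
eef_rot: [-3.142, -0.0, -3.068]
force: [0.7, -0.4, 0.0]
grip_width: 0.0749
```

```bash
python3 -c "
from h import *
c=shot('side','s6');blobs(c)
rel((.42,.283,.25,94))
"
```

```text
red [165. 161.] 184 top z 0.061 mean [0.421 0.358] circ 0.423 0.36 0.025
red [176. 175.] 222 top z 0.06 mean [0.417 0.281] circ 0.416 0.282 0.026
red [220. 298.] 64 top z 0.015 mean [ 0.333 -0.091] circ 0.331 -0.091 0.013
yel [197. 148.] 172 top z 0.061 mean [0.52  0.366] circ 0.52 0.367 0.026
yel [472. 263.] 216 top z 0.162 mean [ 0.677 -0.379] circ 0.677 -0.378 0.014
blue [359. 359.] 8771 top z 0.062 mean [ 0.465 -0.34 ] circ 0.478 -0.334 0.069
t 17.3 p [ 0.4323 -0.3368  0.2247] yaw [-179.53    0.45 -175.79] F [ 0.5 -0.1  8.9] w 0.0752 q6 -2.37
(0.42, 0.283, 0.25, 94) -> [-0.   0.7 90.2] [-0.0334  0.6188 -0.0301]
```

View pics/s6.png

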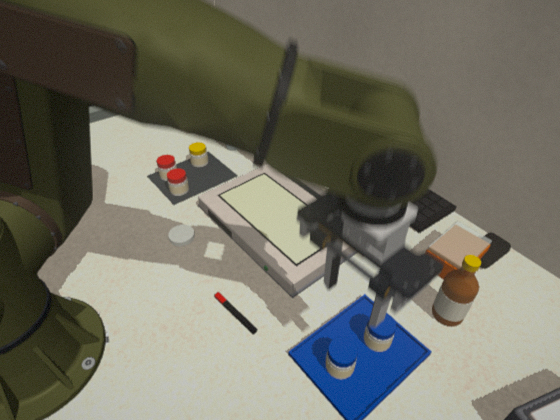

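Both blue jars stand in the tray, caps at (380,325) and (341,352), and the plate is empty. Next, the new jars.

>>> {"api": "send_rows", "payload": {
  "series": [
    [0, 0, 0, -0.0334, 0.6188, -0.03, 0.6],
    [0, 0, 10, -0.0334, 0.6188, -0.03, 0.6],
    [0, 0, 20, -0.0334, 0.6188, -0.03, 0.6],
    [0, 0, 30, -0.0334, 0.6188, -0.03, 0.6],
    [0, 0, 40, -0.0334, 0.6188, -0.03, 0.6],
    [0, 0, 50, -0.0334, 0.6188, -0.03, 0.6],
    [0, 0, 60, -0.0334, 0.6188, -0.03, 0.6],
    [0, 0, 70, -0.0334, 0.6188, -0.03, 0.6]
  ]
}}

```text
time_s: 18.1
ee_pos: [0.4252, 0.0225, 0.2314]
eef_rot: [3.141, 0.0, 2.291]
force: [0.1, -0.0, -0.6]
grip_width: 0.0749
```

```bash
python3 -c "
from h import *
rel((.42,.283,.25,94))
"
```

```text
t 18.1 p [0.4252 0.0225 0.2314] yaw [1.7998e+02 2.0000e-02 1.3125e+02] F [ 0.1 -0.  -0.6] w 0.0749 q6 -0.75
(0.42, 0.283, 0.25, 94) -> [ 0.   0.  37.2] [ 0.1992  0.1679 -0.0186]
```

>>> {"api": "send_rows", "payload": {
  "series": [
    [0, 0, 37, 0.199, 0.168, -0.018, 0.6],
    [0, 0, 37, 0.199, 0.168, -0.018, 0.6],
    [0, 0, 37, 0.199, 0.168, -0.018, 0.6],
    [0, 0, 37, 0.199, 0.168, -0.018, 0.6],
    [0, 0, 37, 0.199, 0.168, -0.018, 0.6],
    [0, 0, 37, 0.199, 0.168, -0.018, 0.6],
    [0, 0, 37, 0.199, 0.168, -0.018, 0.6]
  ]
}}

```text
time_s: 18.8
ee_pos: [0.4184, 0.2853, 0.2491]
eef_rot: [3.142, -0.001, 1.654]
force: [0.4, 0.3, -0.6]
grip_width: 0.0755
```

```bash
python3 -c "
from h import *
c=shot('wrist','w7');blobs(c)
c=shot('scene','sc7');blobs(c)
rel((.42,.283,.031,94))
"
```

```text
red [292. 130.] 1616 top z 0.06 mean [0.421 0.364] circ 0.421 0.363 0.024
red [282. 198.] 1340 top z 0.06 mean [0.417 0.286] circ 0.417 0.286 0.025
red [213. 409.] 85 top z 0.356 mean [0.402 0.305] circ 0.402 0.306 0.003
yel [381. 131.] 1596 top z 0.06 mean [0.52  0.371] circ 0.52 0.371 0.024
yel [446. 368.] 44 top z 0.351 mean [0.455 0.314] circ 0.455 0.315 0.003
blue [525. 305.] 47 top z 0.126 mean [0.681 0.196] circ 0.681 0.196 0.003
red [411. 179.] 217 top z 0.063 mean [0.424 0.361] circ 0.424 0.359 0.025
red [234. 189.] 41 top z 0.017 mean [ 0.337 -0.09 ] circ 0.337 -0.089 0.013
yel [428. 201.] 231 top z 0.063 mean [0.523 0.368] circ 0.523 0.368 0.024
yel [ 94. 250.] 120 top z 0.164 mean [ 0.68  -0.376] circ 0.68 -0.376 0.014
blue [300. 203.] 1393 top z 0.251 mean [0.715 0.041] circ 0.699 0.031 0.168
blue [311. 188.] 309 top z 0.247 mean [0.665 0.041] circ 0.681 0.037 0.069
blue [136. 235.] 3173 top z 0.064 mean [ 0.49  -0.336] circ 0.544 -0.347 0.136
blue [379. 227.] 116 top z 0.236 mean [0.721 0.164] circ 0.721 0.165 0.003
blue [311. 277.] 589 top z 0.086 mean [0.742 0.033] circ 0.742 0.034 0.158
t 18.9 p [0.4189 0.2817 0.2488] yaw [-1.7997e+02  3.0000e-02  9.4670e+01] F [ 0.4 -0.6  0.3] w 0.0754 q6 0.44
(0.42, 0.283, 0.031, 94) -> [-0.   0.   0.7] [0.0013 0.0013 0.2178]
```

View pics/w7.png

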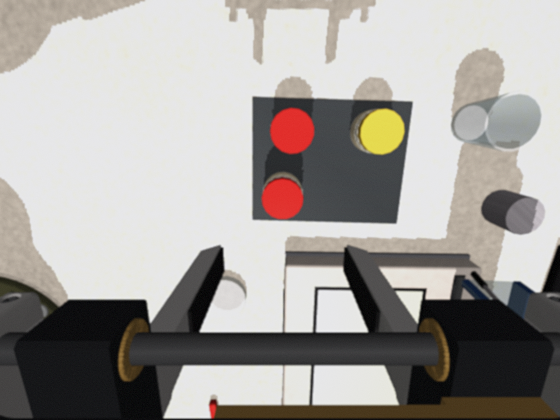

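View pics/sc7.png

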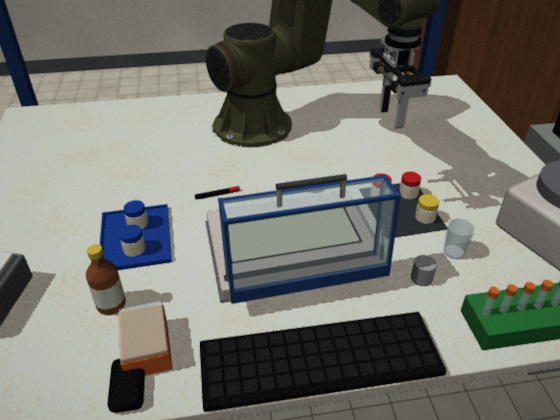

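Red caps sit at (0.4185,0.284) and (0.423,0.361), pixels (282,198) and (292,130) in the wrist view. I'll descend on the nearer one.

>>> {"api": "send_rows", "payload": {
  "series": [
    [0, 0, 0, 0.002, 0, 0.05, 0.55],
    [0, 0, 0, 0.002, 0, 0.1, 0.55],
    [0, 0, 0, 0.002, 0, 0.15, 0.55],
    [0, 0, 0, 0.002, 0, 0.185, 0.55],
    [0, 0, 0, 0.002, 0, 0.205, 0.55],
    [0, 0, 0, 0.002, 0, 0.218, 0.55],
    [0, 0, 0, 0.002, 0, 0.218, 0.55]
  ]
}}

```text
time_s: 19.6
ee_pos: [0.4188, 0.2821, 0.0303]
eef_rot: [-3.14, 0.001, 1.649]
force: [-0.5, -0.8, 0.2]
grip_width: 0.0727
```

>>> {"api": "send_rows", "payload": {
  "series": [
    [0, 0, 0, 0, 0, 0, -0.1],
    [0, 0, 0, 0, 0, 0, -0.1],
    [0, 0, 0, 0, 0, 0, -0.1],
    [0, 0, 0, 0, 0, 0, -0.1],
    [0, 0, 0, 0, 0, -0.02, -0.1],
    [0, 0, 0, 0, 0, -0.06, -0.1],
    [0, 0, 0, 0, 0, -0.11, -0.1],
    [0, 0, 0, 0, 0, -0.15, -0.1]
  ],
  "force": 25
}}

```text
time_s: 20.4
ee_pos: [0.4191, 0.2833, 0.1842]
eef_rot: [3.14, -0.001, 1.65]
force: [0.1, -0.0, -1.0]
grip_width: 0.0496
```

```bash
python3 -c "
from h import *
rel((.553,-.03,.18,180))
"
```

```text
t 20.4 p [0.4191 0.2833 0.1842] yaw [ 1.7991e+02 -4.0000e-02  9.4560e+01] F [ 0.1 -0.  -1. ] w 0.0496 q6 0.44
(0.553, -0.03, 0.18, 180) -> [  0.1   0.  -85.4] [-0.3229  0.1086  0.0041]
```

>>> {"api": "send_rows", "payload": {
  "series": [
    [0, 0, -8, -0.02, 0.006, 0, -0.1],
    [0, 0, -16, -0.055, 0.018, 0, -0.1],
    [0, 0, -24, -0.09, 0.03, 0, -0.1],
    [0, 0, -32, -0.125, 0.042, 0, -0.1],
    [0, 0, -40, -0.16, 0.053, 0, -0.1],
    [0, 0, -48, -0.19, 0.064, 0, -0.1],
    [0, 0, -56, -0.22, 0.074, 0, -0.1],
    [0, 0, -64, -0.25, 0.084, 0, -0.1]
  ]
}}

```text
time_s: 21.2
ee_pos: [0.5229, 0.0394, 0.1816]
eef_rot: [3.141, 0.0, 2.773]
force: [0.3, 0.0, -1.4]
grip_width: 0.0496
```

```bash
python3 -c "
from h import *
rel((.553,-.03,.18,180))
"
```

```text
t 21.2 p [0.5229 0.0394 0.1816] yaw [1.7999e+02 2.0000e-02 1.5888e+02] F [ 0.3  0.  -1.4] w 0.0496 q6 -1.2
(0.553, -0.03, 0.18, 180) -> [  0.    0.  -21.1] [-0.053  -0.0539  0.0016]
```

>>> {"api": "send_rows", "payload": {
  "series": [
    [0, 0, -8, -0.025, -0.025, 0, -0.1],
    [0, 0, -16, -0.045, -0.045, 0.0015, -0.1],
    [0, 0, -21, -0.053, -0.054, 0.0015, -0.1],
    [0, 0, -21, -0.053, -0.054, 0.0015, -0.1],
    [0, 0, -21, -0.053, -0.054, 0.0015, -0.1],
    [0, 0, -21, -0.053, -0.054, 0.0015, -0.1]
  ]
}}

```text
time_s: 21.8
ee_pos: [0.552, -0.0281, 0.18]
eef_rot: [3.142, 0.0, 3.132]
force: [-0.2, 0.5, -1.9]
grip_width: 0.0497
```

```bash
python3 -c "
from h import *
rel((.553,-.03,.0675,180))
"
```

```text
t 21.8 p [ 0.552  -0.0281  0.18  ] yaw [1.8000e+02 1.0000e-02 1.7948e+02] F [-0.2  0.5 -1.9] w 0.0497 q6 -1.68
(0.553, -0.03, 0.0675, 180) -> [ 0.   0.  -0.5] [-0.001  -0.0019  0.1125]
```

>>> {"api": "send_rows", "payload": {
  "series": [
    [0, 0, 0, 0, 0, 0.03, -0.1],
    [0, 0, 0, 0, 0, 0.065, -0.1],
    [0, 0, 0, 0, 0, 0.09, -0.1],
    [0, 0, 0, 0, 0, 0.104, -0.1],
    [0, 0, 0, 0, 0, 0.11, -0.1],
    [0, 0, 0, 0, 0, 0.112, -0.1],
    [0, 0, 0, 0, 0, 0.113, -0.1],
    [0, 0, 0, 0, 0, 0.113, -0.1]
  ]
}}

```text
time_s: 22.6
ee_pos: [0.5525, -0.0285, 0.069]
eef_rot: [3.141, 0.001, 3.134]
force: [-7.9, 2.2, 12.1]
grip_width: 0.0497
```

>>> {"api": "send_rows", "payload": {
  "series": [
    [0, 0, 0, 0, 0, 0, 0.2],
    [0, 0, 0, 0, 0, 0, 0.5],
    [0, 0, 0, 0, 0, 0, 0.5],
    [0, 0, 0, 0, 0, 0, 0.5],
    [0, 0, 0, 0, 0, -0.03, 0.5],
    [0, 0, 0, 0, 0, -0.08, 0.5],
    [0, 0, 0, 0, 0, -0.13, 0.6],
    [0, 0, 0, 0, 0, -0.17, 0.6]
  ]
}}

```text
time_s: 23.4
ee_pos: [0.5523, -0.029, 0.2399]
eef_rot: [-3.141, 0.002, 3.134]
force: [0.3, -1.0, -0.1]
grip_width: 0.0752
```

```bash
python3 -c "
from h import *
c=shot('side','s8');blobs(c)
rel((.423,.361,.25,180))
"
```

```text
red [165. 160.] 133 top z 0.061 mean [0.42  0.359] circ 0.422 0.359 0.025
red [290. 210.] 299 top z 0.098 mean [ 0.55  -0.031] circ 0.551 -0.029 0.025
red [220. 297.] 63 top z 0.015 mean [ 0.333 -0.091] circ 0.332 -0.091 0.013
yel [196. 146.] 79 top z 0.061 mean [0.521 0.373] circ 0.522 0.372 0.022
yel [473. 261.] 170 top z 0.162 mean [ 0.677 -0.378] circ 0.679 -0.378 0.014
blue [344. 116.] 46 top z 0.325 mean [ 0.585 -0.116] circ 0.585 -0.116 0.001
blue [370. 141.] 563 top z 0.249 mean [ 0.717 -0.092] circ 0.701 -0.077 0.07
blue [388. 175.] 78 top z 0.213 mean [ 0.731 -0.133] circ 0.731 -0.133 0.005
blue [338. 173.] 140 top z 0.085 mean [0.739 0.018] circ 0.739 0.022 0.092
blue [374. 199.] 274 top z 0.21 mean [ 0.675 -0.138] circ 0.675 -0.138 0.005
blue [359. 357.] 8812 top z 0.062 mean [ 0.474 -0.338] circ 0.478 -0.338 0.07
t 23.45 p [ 0.554  -0.0291  0.2462] yaw [-179.93    0.59  179.55] F [ 0.4 -0.   5.7] w 0.0752 q6 -1.68
(0.423, 0.361, 0.25, 180) -> [-0.1  0.6 -0.5] [ 0.134   0.3891 -0.0056]
```

View pics/s8.png

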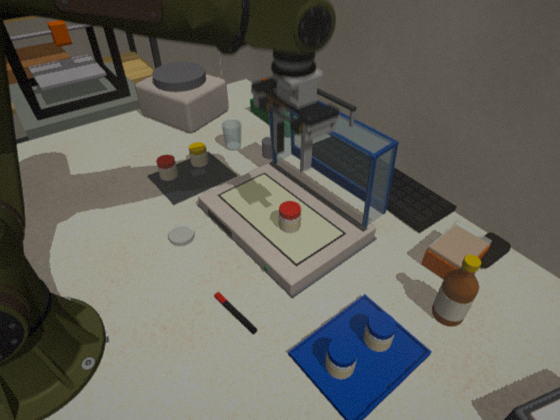

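The first new jar is on the plate at (0.551,-0.029), cap at (290,210). I'll go to the second.

>>> {"api": "send_rows", "payload": {
  "series": [
    [0, 0, 0, 0.134, 0.389, -0.0055, 0.6],
    [0, 0, 0, 0.134, 0.389, -0.0055, 0.6],
    [0, 0, 0, 0.134, 0.389, -0.0055, 0.6],
    [0, 0, 0, 0.134, 0.389, -0.0055, 0.6],
    [0, 0, 0, 0.134, 0.389, -0.0055, 0.6],
    [0, 0, 0, 0.134, 0.389, -0.0055, 0.6],
    [0, 0, 0, 0.134, 0.389, -0.0055, 0.6],
    [0, 0, 0, 0.134, 0.389, -0.0055, 0.6]
  ]
}}

```text
time_s: 24.25
ee_pos: [0.4239, 0.3521, 0.2421]
eef_rot: [3.141, 0.0, 3.134]
force: [1.2, -0.9, 0.8]
grip_width: 0.075
```

>>> {"api": "send_rows", "payload": {
  "series": [
    [0, 0, 0, 0.006, 0.018, 0, 0.6],
    [0, 0, 0, 0.006, 0.018, 0, 0.6],
    [0, 0, 0, 0.006, 0.018, 0, 0.6]
  ]
}}

```text
time_s: 24.55
ee_pos: [0.4191, 0.3679, 0.2418]
eef_rot: [-3.141, -0.0, 3.134]
force: [0.6, 0.1, 0.5]
grip_width: 0.075
```

```bash
python3 -c "
from h import *
c=shot('wrist','w9');blobs(c)
c=shot('scene','sc9');blobs(c)
rel((.422,.361,.031,180))
"
```

```text
red [278. 201.] 1406 top z 0.06 mean [0.42  0.364] circ 0.421 0.364 0.025
yel [285. 278.] 1111 top z 0.06 mean [0.518 0.371] circ 0.52 0.371 0.024
yel [121. 369.] 39 top z 0.343 mean [0.395 0.331] circ 0.395 0.331 0.003
red [411. 179.] 218 top z 0.063 mean [0.425 0.36 ] circ 0.424 0.359 0.024
red [234. 189.] 40 top z 0.016 mean [ 0.337 -0.089] circ 0.337 -0.09 0.012
yel [428. 201.] 232 top z 0.063 mean [0.524 0.367] circ 0.522 0.367 0.025
yel [ 94. 250.] 116 top z 0.165 mean [ 0.68  -0.376] circ 0.679 -0.376 0.014
blue [301. 203.] 1413 top z 0.251 mean [0.713 0.04 ] circ 0.701 0.032 0.168
blue [311. 188.] 308 top z 0.247 mean [0.665 0.04 ] circ 0.667 0.041 0.059
blue [136. 235.] 3176 top z 0.064 mean [ 0.491 -0.336] circ 0.545 -0.346 0.135
blue [378. 228.] 119 top z 0.234 mean [0.722 0.163] circ 0.724 0.164 0.004
blue [311. 277.] 587 top z 0.085 mean [0.742 0.026] circ 0.741 0.034 0.158
t 24.65 p [0.4196 0.3672 0.2421] yaw [-179.99    0.    179.48] F [ 0.  -0.1 -0.8] w 0.0752 q6 -0.91
(0.422, 0.361, 0.031, 180) -> [-0.  -0.  -0.5] [-0.0025 -0.0062  0.2111]
```

View pics/w9.png

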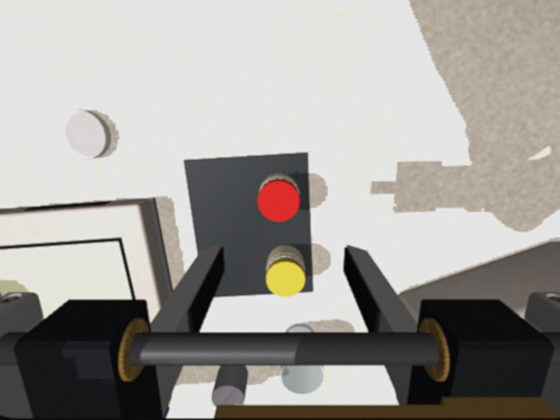

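The cap at (278,201) is unmoved and the three cameras agree to about 3 mm, so I'll descend at (0.422,0.361).

>>> {"api": "send_rows", "payload": {
  "series": [
    [0, 0, 0, -0.0025, -0.006, 0.05, 0.6],
    [0, 0, 0, -0.0025, -0.006, 0.1, 0.6],
    [0, 0, 0, -0.0025, -0.006, 0.14, 0.6],
    [0, 0, 0, -0.0025, -0.006, 0.175, 0.6],
    [0, 0, 0, -0.0025, -0.006, 0.2, 0.6],
    [0, 0, 0, -0.0025, -0.006, 0.211, 0.6],
    [0, 0, 0, -0.0025, -0.006, 0.211, 0.6]
  ]
}}

```text
time_s: 25.35
ee_pos: [0.4216, 0.3613, 0.0304]
eef_rot: [-3.14, -0.001, 3.133]
force: [-0.4, -0.0, 1.2]
grip_width: 0.0753
```

>>> {"api": "send_rows", "payload": {
  "series": [
    [0, 0, 0, 0, 0, 0, -0.1],
    [0, 0, 0, 0, 0, 0, -0.1],
    [0, 0, 0, 0, 0, 0, -0.1],
    [0, 0, 0, 0, 0, 0, -0.1],
    [0, 0, 0, 0, 0, -0.02, -0.1],
    [0, 0, 0, 0, 0, -0.06, -0.1],
    [0, 0, 0, 0, 0, -0.11, -0.1],
    [0, 0, 0, 0, 0, -0.15, -0.1]
  ],
  "force": 25
}}

```text
time_s: 26.15
ee_pos: [0.4214, 0.3623, 0.184]
eef_rot: [3.141, 0.001, 3.134]
force: [0.6, 0.3, -1.0]
grip_width: 0.0501
```

```bash
python3 -c "
from h import *
rel((.556,.08,.18,180))
"
```

```text
t 26.15 p [0.4214 0.3623 0.184 ] yaw [1.7995e+02 6.0000e-02 1.7956e+02] F [ 0.6  0.3 -1. ] w 0.0501 q6 -0.92
(0.556, 0.08, 0.18, 180) -> [ 0.   0.1 -0.4] [-0.1367 -0.2813  0.0039]
```

>>> {"api": "send_rows", "payload": {
  "series": [
    [0, 0, 0, -0.01, -0.02, 0, -0.1],
    [0, 0, 0, -0.03, -0.06, 0, -0.1],
    [0, 0, 0, -0.05, -0.1, 0, -0.1],
    [0, 0, 0, -0.07, -0.14, 0, -0.1],
    [0, 0, 0, -0.09, -0.18, 0, -0.1],
    [0, 0, 0, -0.108, -0.22, 0, -0.1],
    [0, 0, 0, -0.125, -0.255, 0, -0.1],
    [0, 0, 0, -0.134, -0.275, 0, -0.1]
  ]
}}

```text
time_s: 26.95
ee_pos: [0.5541, 0.0836, 0.1813]
eef_rot: [-3.141, 0.0, 3.132]
force: [-0.0, -0.1, -0.9]
grip_width: 0.0499
```

>>> {"api": "send_rows", "payload": {
  "series": [
    [0, 0, 0, -0.0025, -0.006, 0, -0.1],
    [0, 0, 0, -0.0025, -0.006, 0, -0.1],
    [0, 0, 0, -0.0025, -0.006, 0, -0.1]
  ]
}}

```text
time_s: 27.25
ee_pos: [0.5554, 0.0811, 0.1812]
eef_rot: [3.141, -0.0, 3.134]
force: [0.1, 0.7, -1.8]
grip_width: 0.0499
```

```bash
python3 -c "
from h import *
rel((.556,.08,.0675,180))
"
```

```text
t 27.25 p [0.5554 0.0811 0.1812] yaw [ 1.7999e+02 -1.0000e-02  1.7959e+02] F [ 0.1  0.7 -1.8] w 0.0499 q6 -1.48
(0.556, 0.08, 0.0675, 180) -> [ 0.  -0.  -0.4] [-0.0006 -0.0011  0.1137]
```

>>> {"api": "send_rows", "payload": {
  "series": [
    [0, 0, 0, 0, 0, 0.03, -0.1],
    [0, 0, 0, 0, 0, 0.065, -0.1],
    [0, 0, 0, 0, 0, 0.09, -0.1],
    [0, 0, 0, 0, 0, 0.104, -0.1],
    [0, 0, 0, 0, 0, 0.11, -0.1],
    [0, 0, 0, 0, 0, 0.1125, -0.1],
    [0, 0, 0, 0, 0, 0.1135, -0.1],
    [0, 0, 0, 0, 0, 0.1135, -0.1]
  ]
}}

```text
time_s: 28.05
ee_pos: [0.5563, 0.0805, 0.0691]
eef_rot: [3.141, 0.002, 3.134]
force: [-4.0, 2.1, 3.4]
grip_width: 0.0497
```

>>> {"api": "send_rows", "payload": {
  "series": [
    [0, 0, 0, 0, 0, 0, 0.2],
    [0, 0, 0, 0, 0, 0, 0.5],
    [0, 0, 0, 0, 0, 0, 0.5],
    [0, 0, 0, 0, 0, 0, 0.5],
    [0, 0, 0, 0, 0, -0.03, 0.5],
    [0, 0, 0, 0, 0, -0.08, 0.5],
    [0, 0, 0, 0, 0, -0.13, 0.5],
    [0, 0, 0, 0, 0, -0.18, 0.5]
  ]
}}

```text
time_s: 28.85
ee_pos: [0.5554, 0.0801, 0.2498]
eef_rot: [-3.142, -0.0, 3.134]
force: [0.3, -0.6, 0.2]
grip_width: 0.0702
```

>>> {"api": "send_rows", "payload": {
  "series": [
    [0, 0, 0, 0.05, 0, -0.05, 0.5],
    [0, 0, 0, 0.1, 0, -0.1, 0],
    [0, 0, 0, 0.1, 0, -0.1, 0],
    [0, 0, 0, 0.1, 0, -0.1, 0]
  ]
}}

```text
time_s: 29.25
ee_pos: [0.4544, 0.0812, 0.3524]
eef_rot: [3.141, 0.008, 3.134]
force: [1.1, -0.5, -0.3]
grip_width: 0.05
```

```bash
python3 -c "
from h import *
c=shot('side','s10');blobs(c)
W=pts(c);m=(W[...,2]>.28)&(W[...,2]<.32)&(W[...,0]>.65)&(W[...,0]<.76)&(abs(W[...,1])<.2)
p=W[m];print('handle',m.sum(),cv2.minAreaRect(p[:,:2].astype(np.float32)),np.percentile(p[:,2],[5,50,95]))
c=shot('scene','sc10')
W=pts(c);m=(W[...,2]>.28)&(W[...,2]<.32)&(W[...,0]>.65)&(W[...,0]<.76)&(abs(W[...,1])<.2)
p=W[m];print('handle',m.sum(),cv2.minAreaRect(p[:,:2].astype(np.float32)),np.percentile(p[:,2],[5,50,95]))
rel((.70,.031,.36,94))
"
```

```text
red [264. 184.] 253 top z 0.098 mean [0.555 0.077] circ 0.556 0.078 0.025
red [290. 210.] 304 top z 0.097 mean [ 0.55  -0.031] circ 0.55 -0.03 0.026
red [220. 297.] 63 top z 0.015 mean [ 0.333 -0.091] circ 0.331 -0.091 0.013
yel [197. 148.] 149 top z 0.061 mean [0.519 0.366] circ 0.521 0.367 0.026
yel [473. 261.] 161 top z 0.162 mean [ 0.677 -0.378] circ 0.678 -0.378 0.014
blue [339. 126.] 994 top z 0.249 mean [ 0.702 -0.002] circ 0.696 0.029 0.169
blue [332. 109.] 155 top z 0.25 mean [0.724 0.047] circ 0.724 0.05 0.059
blue [331. 169.] 159 top z 0.085 mean [0.737 0.041] circ 0.736 0.058 0.13
blue [388. 177.] 50 top z 0.197 mean [ 0.732 -0.134] circ 0.732 -0.133 0.003
blue [376. 202.] 170 top z 0.141 mean [ 0.681 -0.137] circ 0.681 -0.137 0.008
blue [366. 218.] 33 top z 0.103 mean [ 0.683 -0.137] circ 0.682 -0.137 0.002
blue [359. 357.] 8810 top z 0.062 mean [ 0.474 -0.338] circ 0.478 -0.338 0.069
handle 301 ((0.7025688886642456, 0.0287771038711071), (0.012656353414058685, 0.1313905417919159), 4.967372894287109) [0.28430756 0.29114794 0.29453865]
handle 501 ((0.7059282064437866, 0.03211743012070656), (0.013190364465117455, 0.13060814142227173), 3.862126588821411) [0.28547599 0.29267627 0.29589354]
t 29.35 p [0.4558 0.081  0.3481] yaw [1.7999e+02 9.0000e-02 1.7955e+02] F [ 0.2 -0.6 -0.8] w 0.0472 q6 -1.47
(0.7, 0.031, 0.36, 94) -> [ 0.1  0.1 85.6] [-0.2446 -0.0481 -0.0115]
```

View pics/s10.png

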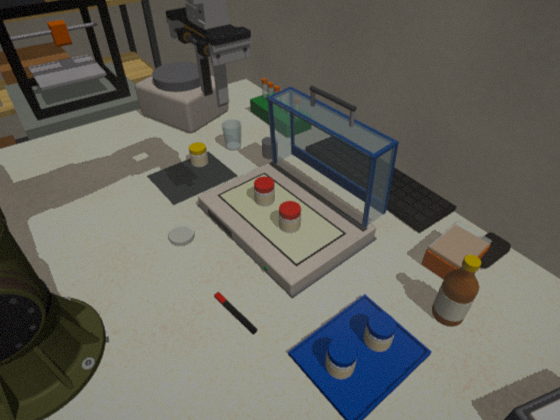

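View pics/sc10.png

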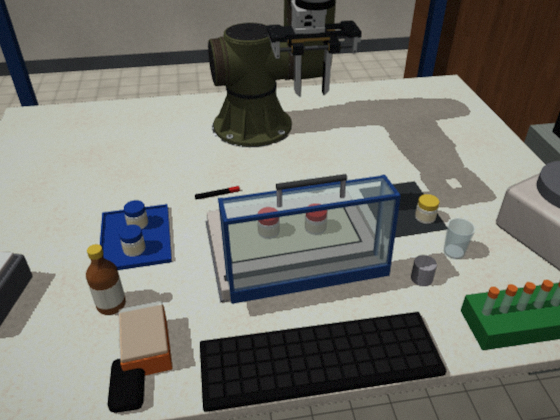

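All four jars are in place and the hood is holding itself open. The handle is at (0.704,0.0305,0.288), as predicted for 1.5 rad. I'll fetch it and reverse the arc.

>>> {"api": "send_rows", "payload": {
  "series": [
    [0, 0, 20, 0, 0, -0.0115, 0],
    [0, 0, 86, -0.05, -0.01, -0.0115, 0],
    [0, 0, 86, -0.1, -0.02, -0.0115, 0],
    [0, 0, 86, -0.15, -0.03, -0.0115, 0],
    [0, 0, 86, -0.2, -0.04, -0.0115, 0],
    [0, 0, 86, -0.245, -0.048, -0.0115, 0],
    [0, 0, 86, -0.245, -0.048, -0.0115, 0],
    [0, 0, 86, -0.245, -0.048, -0.0115, 0]
  ]
}}

```text
time_s: 30.15
ee_pos: [0.7024, 0.0302, 0.3537]
eef_rot: [-3.136, -0.002, 1.951]
force: [0.3, 0.1, -0.8]
grip_width: 0.0474
```

```bash
python3 -c "
from h import *
rel((.704,.031,.36,93.8))
"
```

```text
t 30.15 p [0.7024 0.0302 0.3537] yaw [-1.7966e+02 -1.4000e-01  1.1178e+02] F [ 0.3  0.1 -0.8] w 0.0474 q6 -0.39
(0.704, 0.031, 0.36, 93.8) -> [-0.4 -0.1 18. ] [ 0.0002  0.0018 -0.0063]
```

>>> {"api": "send_rows", "payload": {
  "series": [
    [0, 0, 18, 0, 0.002, 0, 0],
    [0, 0, 18, 0, 0.002, 0, 0],
    [0, 0, 18, 0, 0.002, 0, 0],
    [0, 0, 18, 0, 0.002, 0, 0],
    [0, 0, 18, 0, 0.002, 0, 0]
  ]
}}

```text
time_s: 30.65
ee_pos: [0.7024, 0.0317, 0.3583]
eef_rot: [-3.141, -0.0, 1.647]
force: [-0.2, -0.8, 0.5]
grip_width: 0.0471
```

```bash
python3 -c "
from h import *
rel((.704,.031,.287,93.8));shot('wrist','w11')
"
```

```text
t 30.65 p [0.7024 0.0317 0.3583] yaw [-179.94   -0.     94.38] F [-0.2 -0.8  0.5] w 0.0471 q6 -0.08
(0.704, 0.031, 0.287, 93.8) -> [-0.1 -0.   0.6] [-0.0008  0.0016  0.0713]
```

View pics/w11.png

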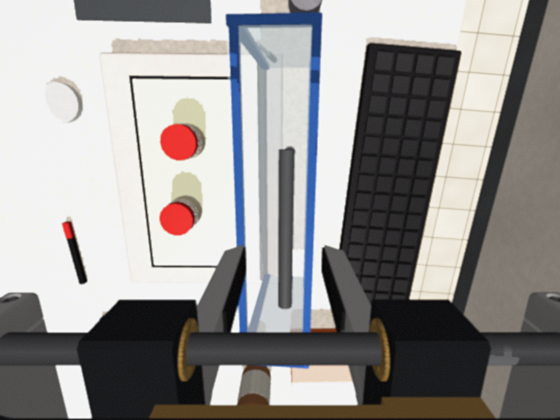

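The bar at (286,150)–(286,305) lies centred between the fingers. I'll descend and grip it.

>>> {"api": "send_rows", "payload": {
  "series": [
    [0, 0, 0, 0, 0.0015, 0.02, 0],
    [0, 0, 0, 0, 0.0015, 0.045, 0],
    [0, 0, 0, 0, 0.0015, 0.062, 0],
    [0, 0, 0, 0, 0.0015, 0.0705, 0],
    [0, 0, 0, 0, 0.0015, 0.0705, 0]
  ]
}}

```text
time_s: 31.2
ee_pos: [0.7036, 0.0319, 0.2878]
eef_rot: [-3.14, -0.0, 1.645]
force: [0.9, -0.4, 1.2]
grip_width: 0.0468
```

>>> {"api": "send_rows", "payload": {
  "series": [
    [0, 0, 0, 0, 0, 0, -0.8],
    [0, 0, 0, 0, 0, 0, -0.8],
    [0, 0, 0, 0, 0, 0, -0.8],
    [0, 0, 0, 0, 0, 0, -0.8],
    [0, 0, 0, 0, 0, 0, -0.8],
    [0, 0, 0, 0, 0, 0, -0.8]
  ],
  "force": 15
}}

```text
time_s: 31.8
ee_pos: [0.7038, 0.0319, 0.2889]
eef_rot: [3.141, 0.0, 1.644]
force: [-0.2, 0.3, 1.5]
grip_width: 0.0117
```

```bash
python3 -c "
from h import *
rel()
arc(1.5,1.5-np.arange(1,9)*.06);arc(1.02,1.02-np.arange(1,9)*.06);arc(.54,.54-np.arange(1,10)*.06)"
```

```text
t 31.8 p [0.7038 0.0319 0.2889] yaw [179.98   0.    94.18] F [-0.2  0.3  1.5] w 0.0117 q6 -0.08
1.44 [-0.0148 -0.0016]
1.38 [-0.0296 -0.0024]
1.32 [-0.0444 -0.0023]
1.26 [-0.0593 -0.0012]
1.2 [-0.074   0.0007]
1.14 [-0.0886  0.0035]
1.08 [-0.103   0.0071]
1.02 [-0.1171  0.0116]
0.96 [-0.0138  0.0054]
0.9 [-0.0274  0.0115]
0.84 [-0.0405  0.0185]
0.78 [-0.0531  0.0263]
0.72 [-0.0653  0.0348]
0.66 [-0.077  0.044]
0.6 [-0.088   0.0539]
0.54 [-0.0985  0.0644]
0.48 [-0.0098  0.0111]
0.42 [-0.0189  0.0229]
0.36 [-0.0273  0.0351]
0.3 [-0.035   0.0478]
0.24 [-0.0419  0.061 ]
0.18 [-0.048   0.0745]
0.12 [-0.0532  0.0884]
0.06 [-0.0576  0.1026]
0.0 [-0.0612  0.117 ]
```

>>> {"api": "send_rows", "payload": {
  "series": [
    [0, 0, 0, 0, -0.015, -0.0015, -0.8],
    [0, 0, 0, 0, -0.0295, -0.0025, -0.8],
    [0, 0, 0, 0, -0.0445, -0.0025, -0.8],
    [0, 0, 0, 0, -0.059, -0.001, -0.8],
    [0, 0, 0, 0, -0.074, 0.0005, -0.8],
    [0, 0, 0, 0, -0.0885, 0.0035, -0.8],
    [0, 0, 0, 0, -0.103, 0.007, -0.8],
    [0, 0, 0, 0, -0.117, 0.0115, -0.8]
  ]
}}

```text
time_s: 32.6
ee_pos: [0.5867, 0.0237, 0.2776]
eef_rot: [3.14, -0.001, 1.644]
force: [1.8, 2.5, 1.3]
grip_width: 0.0115
```

>>> {"api": "send_rows", "payload": {
  "series": [
    [0, 0, 0, 0, -0.014, 0.0055, -0.8],
    [0, 0, 0, 0, -0.0275, 0.0115, -0.8],
    [0, 0, 0, 0, -0.0405, 0.0185, -0.8],
    [0, 0, 0, 0, -0.053, 0.0265, -0.8],
    [0, 0, 0, 0, -0.0655, 0.035, -0.8],
    [0, 0, 0, 0, -0.077, 0.044, -0.8],
    [0, 0, 0, 0, -0.088, 0.054, -0.8],
    [0, 0, 0, 0, -0.0985, 0.0645, -0.8]
  ]
}}

```text
time_s: 33.4
ee_pos: [0.4882, 0.0165, 0.2124]
eef_rot: [3.141, -0.001, 1.644]
force: [0.6, 3.7, -1.5]
grip_width: 0.0116
```

```bash
python3 -c "
from h import *
rel();shot('side','s12')"
```

```text
t 33.4 p [0.4882 0.0165 0.2124] yaw [ 1.7999e+02 -4.0000e-02  9.4190e+01] F [ 0.6  3.7 -1.5] w 0.0116 q6 -0.11
```

View pics/s12.png

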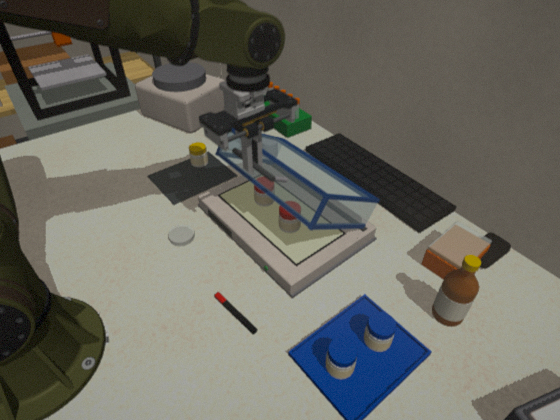

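The hood is following. I'll do the last part, more slowly near the end.

>>> {"api": "send_rows", "payload": {
  "series": [
    [0, 0, 0, 0, -0.01, 0.011, -0.8],
    [0, 0, 0, 0, -0.019, 0.023, -0.8],
    [0, 0, 0, 0, -0.0275, 0.035, -0.8],
    [0, 0, 0, 0, -0.035, 0.048, -0.8],
    [0, 0, 0, 0, -0.042, 0.061, -0.8],
    [0, 0, 0, 0, -0.048, 0.0745, -0.8],
    [0, 0, 0, 0, -0.0505, 0.0815, -0.8],
    [0, 0, 0, 0, -0.053, 0.0885, -0.8]
  ]
}}

```text
time_s: 34.25
ee_pos: [0.4353, 0.0125, 0.1237]
eef_rot: [-3.14, -0.001, 1.644]
force: [-5.0, 3.0, -2.3]
grip_width: 0.0112
```

>>> {"api": "send_rows", "payload": {
  "series": [
    [0, 0, 0, 0, -0.0025, 0.007, -0.8],
    [0, 0, 0, 0, -0.0045, 0.014, -0.8],
    [0, 0, 0, 0, -0.0065, 0.021, -0.8],
    [0, 0, 0, 0, -0.008, 0.028, -0.8],
    [0, 0, 0, 0, -0.008, 0.03, -0.8],
    [0, 0, 0, 0, -0.008, 0.031, -0.8],
    [0, 0, 0, 0, -0.008, 0.031, -0.8]
  ]
}}

```text
time_s: 34.95
ee_pos: [0.428, 0.0115, 0.0941]
eef_rot: [-3.141, 0.001, 1.644]
force: [-12.6, -0.4, 18.6]
grip_width: 0.0114
```

The push-back of 18.6 N at z=0.094 means the hood is on its stop. I'll release with a narrow opening and rise.

>>> {"api": "send_rows", "payload": {
  "series": [
    [0, 0, 0, 0, 0, 0, -0.25],
    [0, 0, 0, 0, 0, 0, -0.25],
    [0, 0, 0, 0, 0, 0, -0.25],
    [0, 0, 0, 0, 0, 0, -0.25],
    [0, 0, 0, 0, 0, -0.03, -0.25],
    [0, 0, 0, 0, 0, -0.07, -0.25],
    [0, 0, 0, 0, 0, -0.12, -0.25],
    [0, 0, 0, 0, 0, -0.16, -0.25]
  ]
}}

```text
time_s: 35.75
ee_pos: [0.428, 0.0117, 0.2558]
eef_rot: [3.14, 0.0, 1.644]
force: [0.3, -0.1, -0.1]
grip_width: 0.0353
```

>>> {"api": "send_rows", "payload": {
  "series": [
    [0, 0, 0, 0.05, -0.02, -0.01, -0.25],
    [0, 0, 0, 0.1, -0.04, -0.02, -0.25],
    [0, 0, 0, 0.15, -0.06, -0.02, -0.25],
    [0, 0, 0, 0.2, -0.08, -0.02, -0.25],
    [0, 0, 0, 0.2, -0.08, -0.02, -0.25],
    [0, 0, 0, 0.2, -0.08, -0.02, -0.25],
    [0, 0, 0, 0.2, -0.08, -0.02, -0.25]
  ]
}}

```text
time_s: 36.45
ee_pos: [0.3338, 0.2051, 0.2731]
eef_rot: [3.141, 0.0, 1.645]
force: [-0.5, -0.2, 0.3]
grip_width: 0.0353
```

```bash
python3 -c "
from h import *
rel()
for n in ('side','scene'):
    c=shot(n,n+'13');blobs(c,80); W=pts(c)
    m=(W[...,0]>.40)&(W[...,0]<.45)&(abs(W[...,1])<.1)&(W[...,2]>.07)&(W[...,2]<.13)
    print('handle top z',np.percentile(W[m][:,2],[50,98]))
    m=(W[...,2]>.105)&(W[...,0]>.45)&(W[...,0]<.7)&(abs(W[...,1]-.02)<.17)
    p=W[m]; A=np.c_[p[:,:2],np.ones(len(p))]; print('top plane slopes',np.linalg.lstsq(A,p[:,2],rcond=None)[0].round(4),p[:,2].max())
a=np.hstack([cv2.resize(cv2.imread('pics/side13.png')[120:400,140:440],(400,373)),cv2.resize(cv2.imread('pics/scene13.png')[120:320,80:460],(400,211)) if 0 else cv2.copyMakeBorder(cv2.resize(cv2.imread('pics/scene13.png')[120:320,80:460],(400,211)),0,162,0,0,0)])
cv2.imwrite('pics/both13.png',a)
"
```

```text
t 36.45 p [0.3338 0.2051 0.2731] yaw [1.7999e+02 1.0000e-02 9.4230e+01] F [-0.5 -0.2  0.3] w 0.0353 q6 0.38
yel [197. 148.] 155 top z 0.061 mean [0.519 0.366] circ 0.518 0.367 0.026
yel [473. 261.] 177 top z 0.162 mean [ 0.677 -0.378] circ 0.677 -0.378 0.014
blue [301. 197.] 2713 top z 0.121 mean [0.593 0.003] circ 0.57 0.02 0.193
blue [241. 217.] 97 top z 0.063 mean [0.468 0.045] circ 0.468 0.045 0.052
blue [275. 248.] 135 top z 0.063 mean [ 0.477 -0.084] circ 0.477 -0.082 0.058
blue [359. 357.] 8822 top z 0.062 mean [ 0.474 -0.338] circ 0.478 -0.337 0.069
handle top z [0.09928827 0.10210638]
top plane slopes [0.0114 0.0037 0.1115] 0.12344715999718588
yel [428. 201.] 225 top z 0.063 mean [0.524 0.368] circ 0.523 0.367 0.025
yel [ 94. 250.] 116 top z 0.164 mean [ 0.68  -0.376] circ 0.68 -0.376 0.013
blue [290. 218.] 3155 top z 0.123 mean [0.601 0.026] circ 0.57 0.023 0.192
blue [136. 235.] 3151 top z 0.064 mean [ 0.491 -0.336] circ 0.545 -0.35 0.136
handle top z [0.10033634 0.10445091]
top plane slopes [0.0003 0.0006 0.1195] 0.12576570078508698
```

View pics/both13.png

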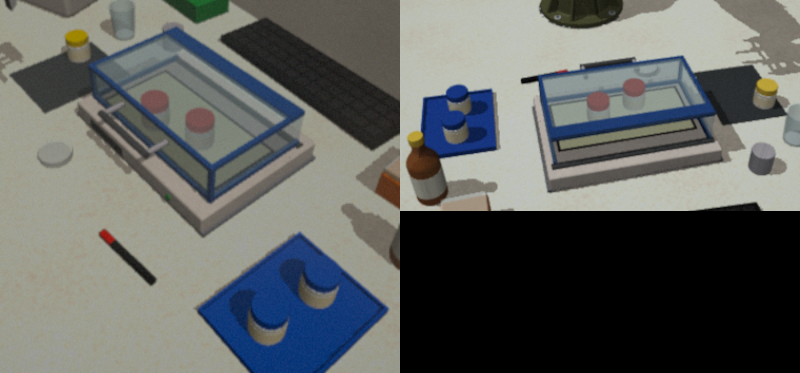

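The hood's geometry matches the start. Two red caps stand upright on the plate under it, two blue ones in the tray, and the yellow one hasn't moved. I'll hand in.

```bash
python3 -c "
from station import ctrl
print(ctrl.hand_in())"
```

```text
the job is handed in; nothing more can be done
None
```

The samples are changed and the hood is shut. I handed the job in at about 36.5 s on the robot's clock, well under the 210 s limit. The hand-in reported no verdict.

I lifted the hood by its bar to fully open, and it stayed open by itself. Then I moved both blue-capped jars to the tray and both red-capped jars to the stage plate, and guided the hood shut by its bar. Only two new jars were present.

**What the last checks showed:**
- **Blue jars:** they stand upright in the tray at about (0.523, -0.339) and (0.432, -0.335). The second is the position where I released it, confirmed only by eye.
- **Red jars:** they stand upright at (0.556, 0.078) and (0.550, -0.030), measured with the hood still open. That leaves them wholly on the plate, with about 35 mm to spare at the nearest edge. With the hood shut I confirmed them only by eye through the glass.
- **Hood:** it is fully shut. Its rim and top are back at the starting height, and it met its stop with about 19 N at a handle height of 94 mm.
- **Everything else:** the yellow jar is at its starting position to within 1–2 mm, and the bottle measures as at the start. The beaker, dish, marker and steel cup look unmoved in the pictures; I did not measure them all.
- **Robot:** the gripper is clear of everything.

No check failed. The cameras disagreed with each other by 2–4 mm throughout, so I used averages. I saw no jar get knocked aside during the run.

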